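# Make up the stain kit and the hand-wash kit

### The job

Make up the two laundry kits from the stock on the counter. The green tray is the stain kit: stand the white pot in its round pocket and lay the purple nail brush, bristles down, in its long pocket. The yellow tray is the hand-wash kit: stand the dosing cup upright in its round pocket, lay the blue peg in its long pocket and the little soap bar in its small pocket; everything must lie right down on the pocket floors, and the red peg is not wanted and stays where it lies.

Things in the scene. Friction and masses are not known exactly. Their poses are not given: they have to be found in the camera images.
- tray_green: green kit tray, 138 (x) by 128 (y), outer wall 15 high, end lips 10 more; fixed. Origin: underside centre, z up. Open pockets, floor 6, ribs 13 up: ROUND, 70 inside, centre (x 27, y 22); LONG, 50 (x) by 118 (y), centre (-39, 0); SMALL, 74 (x) by 40 (y), centre (27, -39); all mm. Stain kit, empty at the start. Same moulding as the other tray; places and facing vary.
- tray_yellow: yellow kit tray, 138 (x) by 128 (y), outer wall 15 high, end lips 10 more; fixed. Origin: underside centre, z up. Open pockets, floor 6, ribs 13 up: ROUND, 70 inside, centre (x 27, y 22); LONG, 50 (x) by 118 (y), centre (-39, 0); SMALL, 74 (x) by 40 (y), centre (27, -39); all mm. Hand-wash kit, empty at the start.
- white_pot: plain white round pot with a closed domed lid, standing upright, 53 mm across, 68 mm high, about 90 g. Origin: centre of its underside, z up. For the green tray's round pocket.
- nail_brush: purple nail brush lying bristles down, 30 mm (its x) by 86 mm (its y), 22 mm high, about 70 g. Origin: centre of its underside, z up. For the green tray's long pocket, lengthwise.
- dosing_cup: small translucent pinkish dosing cup, upright and open, 58 mm across at the rim, about 48 mm at the foot, 58 mm high, thin wall, 30 g; may be held across the outside just below the rim. Origin: centre of its underside, z up. For the yellow tray's round pocket.
- blue_peg: blue clothes peg lying flat, 15 mm (its x) by 72 mm (its y), 12 mm high, 15 g. Origin: centre of its underside, z up. For the yellow tray's long pocket, lengthwise.
- soap_bar: small off-white bar of soap, 22 mm (its x) by 34 mm (its y), 16 mm high, rounded edges, about 20 g. Origin: centre of its underside, z up. For the yellow tray's small pocket, its length along the pocket's (the tray's x).
- red_peg: red clothes peg of the same shape and size as the blue one, lying before the stock; it is not wanted and stays where it is. Origin: centre of its underside, z up.
Mind the look-alikes: they are no part of the job. Of the things that look like the soap_bar, take the one that is nearest to the robot's base at the start.

How it is judged:
By the outcome, as a careful person would: the job done as asked, in the order asked, and still so for the second after the job is handed in, with the robot touching nothing.
It also fails if it takes over 128 s, if anything falls off the work surface, if the arm or the gripper's body presses on something with over 40 N, if the wrist force passes 120 N, or if a joint passes its speed limit or range.

### The arm

A 7-joint arm with a two-finger parallel gripper is mounted at the origin on a cart in front of the work surface, level with it; the furniture and walls round the work are solid. World frame = base frame: x ahead of the robot, y to its left, z up, the work surface at z = 0. Lengths are in mm, angles in rad, forces in N, time in s.
With the tool pointing down it reaches from about 350 to 900 mm from the base axis. Payload 7.2 kg.
Tool frame: the origin (TCP) lies at the very end of the fingers, on their centre line; the grasp point (between the pads) lies r.grasp_offset behind it (r.grasp_offset is the distance from the TCP to the grasp point, in mm); y points along the fingers, z is the direction in which the jaws open and shut, and the axes are right-handed (so a half turn about y gives the same grasp; the last joint's range is limited). The gripper opens to 88 mm and grips with 3 to 60 N. Pads are 20 mm wide; open, the fingers measure 115 mm over their backs; the gripper's body (75 mm by 178 mm) begins 61 mm behind the grasp point.
Start: joints at [1.245, 0.411, -0.013, 1.596, 0.006, 1.134, -0.082], TCP at [159.334, -604.352, 222.653] pointing down, gripper open.
Joint ranges: [-2.95, 2.95], [-0.29, 1.99], [-1.47, 1.44], [0.14, 2.54], [-1.03, 4.17], [0.13, 1.85], [-2.86, 2.86]. Speed limits (rad/s): [2.39, 2.39, 3.01, 3.01, 3.14, 3.14, 3.14].

### API

Orientations are given as a rotation vector (axis times angle).
In Python, from cell import status, cams, sign_off, r gives the robot as it stands.
- The arm moves only by the tool apply_moves, never from a script. Its argument "series" is a list of rows, each an object with "grip": the opening, from -1 (shut) to 1 (fully open); "slide": the shift along the tool's x, y, z in m, a list of three; "dr": the turn, a rotation vector about the tool's x, y, z in degrees, a list of three. In form: [{"grip": grip, "slide": [tx, ty, tz], "dr": [wx, wy, wz]}, ...]. A call has 1 to 12 rows; each row shifts and turns the commanded pose from where the row before left it, along the tool's axes as they then stand; what a row does not reach is not made up. A row lasts 1/12 s, in which the tool goes at most 41.7 mm and 7.16 degrees, less where a joint would pass 70% of its speed; a pose out of reach is approached as far as the arm can. A call with a gripper value outside its range is refused whole. The fingers move at their own pace and stop on an object; the grip force is fixed at half the most. Time passes only in rows, so rows that do not move let the fingers close. It gives the time, the measured TCP pose, the force and the opening at its end, in the units of the state.
- status.read_state(): the state, without advancing time (a new reading comes with each control period).
- cams.read_camera(name): name is "scene" or "top" or "wrist"; returns the picture (384x512x3 uint8, red, green, blue); there is no depth.
- cams.camera_info(name): a dict with "fx", "fy", "cx", "cy" (pixels), "extrinsics" (4x4, takes a point from world to camera coordinates). Camera axes: x right, y down, z forward; pixel columns grow to the right and rows downward; lengths in mm; the calibration is good to about 2 mm. A picture is of the moment at which its call begins: read the wrist's pose just before it. camera_info takes no time and is no camera call; for the wrist camera it gives the pose at the moment of the call.
- sign_off(): hands the job in, once; it reports no verdict.
The state is a dict: "clock": time; "joint_positions": joint angles; "joint_vel": joint speeds; "tau": joint torques, N m; "ee_pos": TCP position; "orientation": TCP orientation; "force": force on the tool from outside, world axes, zero at the start; "ft_torque": the same for the moment, N m; "grip_width": finger opening in mm.
Only numpy, scipy, OpenCV 4.12 (cv2) and the standard library are available. Lean on these libraries where they do the work, as an engineer would, in place of code of your own. Each camera call takes 0.05 s, during which the arm holds its last target. There are 200 camera calls.

## Working session

There is one attempt and no reset: what is moved stays moved. The work goes in short steps, Python scripts to look and compute and a tool call to move; the robot and the scene stay as the last step left them, time stands still between calls to the robot, and variables do not carry over. Pictures are saved under pics/ and viewed, about 12 in all and at most 16, crops included, and the job is handed in when it is done.

Besides the shell and the picture viewer there is one more tool, called after "Emit:" by a JSON object that holds its "api" and its "payload". apply_moves: Moves the arm, as the interface text tells. Its arguments: {"type":"object","properties":{"series":{"type":"array"}},"required":["series"]}

```bash
ls; mkdir -p pics; cat > h.py <<'E'
import numpy as np, cv2
from cell import status, cams, sign_off, r
def snap(n,f):
    im=cams.read_camera(n); cv2.imwrite('pics/'+f,cv2.cvtColor(im,cv2.COLOR_RGB2BGR)); return im
def ray(ci,u,v,z):
    E=np.array(ci['extrinsics']); R=E[:3,:3]; c=-R.T@E[:3,3]
    d=R.T@np.array([(u-ci['cx'])/ci['fx'],(v-ci['cy'])/ci['fy'],1.])
    return c+d*(z-c[2])/d[2]
def proj(ci,p):
    E=np.array(ci['extrinsics']); q=E[:3,:3]@np.array(p)+E[:3,3]
    return q[0]/q[2]*ci['fx']+ci['cx'], q[1]/q[2]*ci['fy']+ci['cy']
E
python3 - <<'E'
from h import *
np.set_printoptions(precision=3,suppress=True)
print(status.read_state()); print(r.grasp_offset)
for n in ['top','scene','wrist']:
    ci=cams.camera_info(n); print(n,{k:ci[k] for k in ['fx','fy','cx','cy']}); E=np.array(ci['extrinsics']);print(E, -E[:3,:3].T@E[:3,3])
    im=snap(n,n+'0.png'); cv2.imwrite(f'pics/{n}0b.png',cv2.resize(cv2.imread(f'pics/{n}0.png'),(800,600),interpolation=cv2.INTER_CUBIC))
E
```

```text
pics
{'clock': 0.0, 'joint_positions': array([ 1.245,  0.412, -0.013,  1.597,  0.006,  1.134, -0.082]), 'joint_vel': array([-0.001,  0.001, -0.001, -0.001, -0.002,  0.   , -0.001]), 'tau': array([  0.   , -58.795,   0.642, -29.108,  -0.054,   0.018,   0.   ]), 'ee_pos': array([ 159.198, -603.86 ,  221.8  ]), 'orientation': array([-0.27 ,  2.086, -2.082]), 'force': array([-0.187, -0.71 , -0.605]), 'ft_torque': array([0.009, 0.01 , 0.004]), 'grip_width': 87.89072458447582}
18.700000000000003
top {'fx': 366.86491028851157, 'fy': 366.86491028851157, 'cx': 254.73954445079636, 'cy': 191.6112324702757}
[[  0.     -1.     -0.014 259.266]
 [ -0.984   0.002  -0.177 411.495]
 [  0.177   0.014  -0.984 790.697]
 [  0.      0.      0.      1.   ]] [265.221 247.154 854.588]
scene {'fx': 434.90110958696187, 'fy': 434.90110958696187, 'cx': 255.0488895016745, 'cy': 189.18061652814654}
[[   0.89    -0.456   -0.004 -254.57 ]
 [  -0.344   -0.665   -0.664  328.955]
 [   0.3      0.592   -0.748  607.726]
 [   0.       0.       0.       1.   ]] [ 157.44  -257.288  671.836]
wrist {'fx': 279.3441427924762, 'fy': 279.3441427924762, 'cx': 255.26560817427605, 'cy': 188.56113477177973}
[[   0.255   -0.967   -0.001 -624.4  ]
 [  -0.928   -0.245    0.282  -33.853]
 [  -0.273   -0.071   -0.959  391.606]
 [   0.       0.       0.       1.   ]] [ 234.667 -584.39   384.442]
```

View pics/top0b.png

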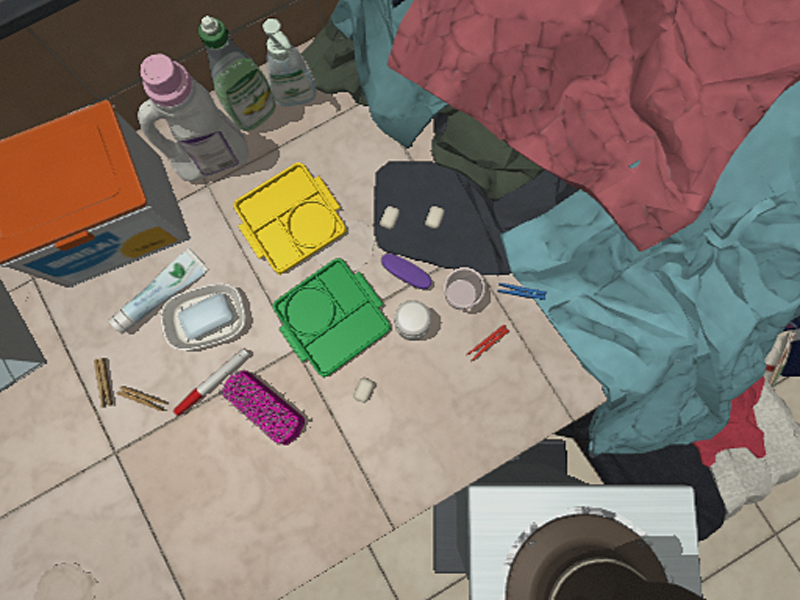

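View pics/scene0b.png

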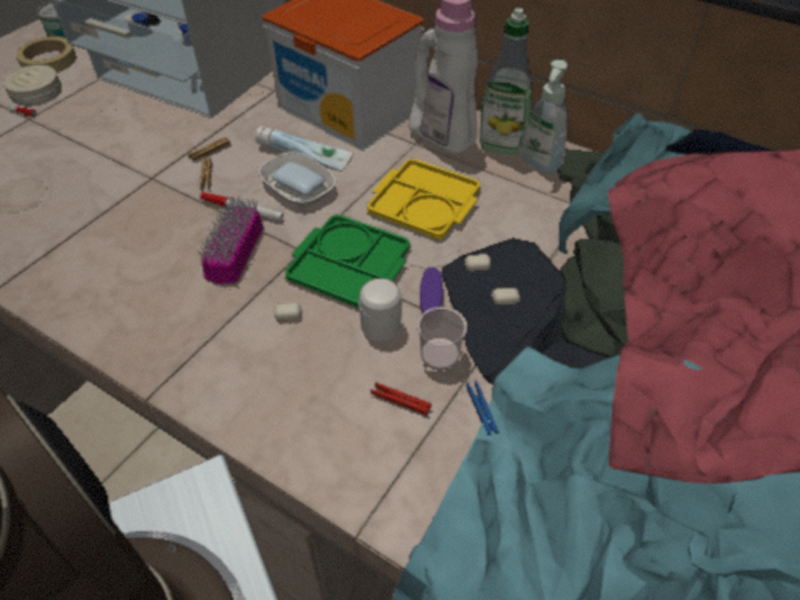

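Top view (800x600 scale): yellow tray ~(290,218), green tray ~(332,317), pot (413,320), brush (406,271), cup (464,289), blue peg (522,291) right beside the teal cloth, red peg (488,343). The soap candidates are at (365,390), (390,217) and (435,217). The scene view agrees with this. Next step: segment and triangulate.

```bash
cat > seg.py <<'E'
from h import *
np.set_printoptions(precision=1,suppress=True)
R={'green':((55,120,60),(80,255,255)),'yellow':((22,150,100),(34,255,255)),'purple':((122,90,60),(138,255,255)),'blue':((104,150,60),(115,255,220)),'red':((0,190,80),(6,255,255))}
# world windows to keep out other stuff
def blobs(im,name,amin=60):
    hsv=cv2.cvtColor(im,cv2.COLOR_RGB2HSV); m=cv2.inRange(hsv,*[np.array(x) for x in R[name]])
    n,l,s,c=cv2.connectedComponentsWithStats(m)
    return [(l==i,s[i],c[i]) for i in np.argsort(-s[:,4]) if i and s[i,4]>=amin][:4]
E
python3 - <<'E'
from seg import *
for n in ['top','scene']:
    ci=cams.camera_info(n); im=cv2.cvtColor(cv2.imread(f'pics/{n}0.png'),cv2.COLOR_BGR2RGB)
    print(n,'base px',proj(ci,[0,0,0]))
    hsv=cv2.cvtColor(im,cv2.COLOR_RGB2HSV)
    for k in R:
        for m,s,c in blobs(im,k,20): print(k,s,c,ray(ci,*c,8))
    pts={'top':[(365,390),(390,217),(435,217),(413,320),(464,289),(522,291)],'scene':[(288,312),(477,262),(506,296),(380,300),(442,340),(482,408)]}[n]
    for p in pts:
        u,v=np.array(p)/1.5625; print(p,hsv[int(v),int(u)],ray(ci,u,v,8))
E
```

```text
top base px (np.float64(375.0331067399561), np.float64(382.5356043778046))
green [ 175  166   75   75 3312] [211.7 202.7] [391.1 359.8   8. ]
green [110 170   8   7  25] [113.6 173.6] [461.6 595.1   8. ]
yellow [ 150  104   72   72 2992] [185.1 139.1] [546.3 427.5   8. ]
purple [245 163  31  22 357] [259.8 173.4] [461.  247.3   8. ]
blue [319 181  30  11 115] [335.2 186.5] [429.   70.8   8. ]
red [112 249  16  17  86] [119.8 257. ] [266.3 567.4   8. ]
red [304 209  19  15  30] [313.6 215.4] [360.9 123.1   8. ]
(365, 390) [ 23  35 205] [282.9 307.5   8. ]
(390, 217) [ 24  35 206] [546.2 271.7   8. ]
(435, 217) [ 22  34 204] [545.9 202.5   8. ]
(413, 320) [ 27  12 215] [386. 237.   8.]
(464, 289) [  2  22 182] [432.9 160.2   8. ]
(522, 291) [106 134  80] [429.6  73.4   8. ]
scene base px (np.float64(72.87374852217272), np.float64(424.58720767061584))
green [ 183  138   79   58 2669] [221.7 164.7] [391.7 363.5   8. ]
yellow [ 235  102   72   51 2252] [271.7 126. ] [548.3 426.3   8. ]
purple [269 172  14  27 310] [275.6 184.9] [466.4 259.2   8. ]
blue [300 248  18  30 132] [309.6 263.9] [428.5  66.4   8. ]
blue [85  9  8  4 22] [88.7 10.6] [ 298.2 1198.4    8. ]
red [239 247  36  17 160] [258.5 255.5] [356.4 123.4   8. ]
red [129 124  10   6  34] [134.1 126.2] [261.4 574.    8. ]
(288, 312) [ 18  36 170] [285.  308.1   8. ]
(477, 262) [ 19  36 176] [546.5 273.4   8. ]
(506, 296) [ 19  36 170] [547.6 203.1   8. ]
(380, 300) [ 23  16 191] [398.6 272.3   8. ]
(442, 340) [  7  27 170] [437.7 178.3   8. ]
(482, 408) [107 131  97] [429.9  72.2   8. ]
```

```bash
cat >> h.py <<'E'
from scipy.spatial.transform import Rotation as Ro
def pose():
    s=status.read_state(); return np.array(s['ee_pos']),Ro.from_rotvec(s['orientation']).as_matrix()
def plan(x,y,z,jaw=None,step=40):
    """jaw: world angle (deg, mod 180) of jaw axis; prints slide (m, tool frame after turn) and turn about tool y"""
    p,M=pose(); j=np.degrees(np.arctan2(M[1,2],M[0,2])); t=0
    if jaw is not None:
        t=(jaw-j+90)%180-90  # world ccw turn
    d=np.array([x,y,z])-p
    N=Ro.from_rotvec([0,0,np.radians(t)]).as_matrix()@M
    print('now',p.round(1),'jaw',round(j,1),'tooly',M[:,1].round(3),'tool turn y',round(-t,1),'or',round(-t+np.sign(t)*180,1))
    s=N.T@d/1000; print('total slide',s.round(4),'in xy-steps',round(np.hypot(*d[:2])/step,1),'axes x,z world',N[:,0].round(3),N[:,2].round(3))
E
python3 - <<'E'
from h import *
plan(400,-250,300); plan(300,330,300)
E
```

```text
now [ 159.2 -604.   222. ] jaw -75.2 tooly [-0.     0.001 -1.   ] tool turn y 0 or 0
total slide [-0.3231 -0.0777 -0.281 ] in xy-steps 10.7 axes x,z world [-0.967 -0.255  0.   ] [ 0.255 -0.967 -0.001]
now [ 159.2 -604.   222. ] jaw -75.2 tooly [-0.     0.001 -1.   ] tool turn y 0 or 0
total slide [-0.3742 -0.077  -0.8674] in xy-steps 23.6 axes x,z world [-0.967 -0.255  0.   ] [ 0.255 -0.967 -0.001]
```

View pics/wrist0b.png

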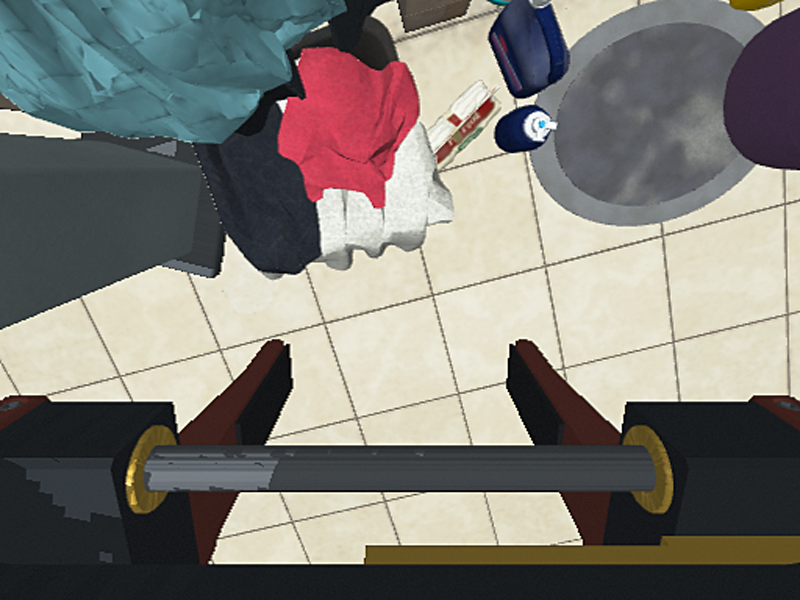

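The wrist view shows the teal heap close to the left, so I'll rise, retract and swing round at a constant radius.

Emit:
{"api": "apply_moves", "payload": {"series": [{"grip": 0.6,"slide": [0,-0.029,-0.027],"dr": [0,0,0]},{"grip": 0.6,"slide": [0,-0.029,-0.027],"dr": [0,0,0]},{"grip": 0.6,"slide": [0,-0.029,-0.027],"dr": [0,0,0]},{"grip": 0.6,"slide": [0,-0.029,-0.027],"dr": [0,0,0]},{"grip": 0.6,"slide": [0,-0.029,-0.027],"dr": [0,0,0]},{"grip": 0.6,"slide": [0,-0.029,-0.027],"dr": [0,0,0]},{"grip": 0.6,"slide": [-0.0405,0,-0.0018],"dr": [0,-5,0]},{"grip": 0.6,"slide": [-0.0405,0,-0.0018],"dr": [0,-5,0]},{"grip": 0.6,"slide": [-0.0405,0,-0.0018],"dr": [0,-5,0]},{"grip": 0.6,"slide": [-0.0405,0,-0.0018],"dr": [0,-5,0]}]}}

```text
clock: 0.98
ee_pos: [265.9, -379.1, 396.8]
orientation: [-0.59, 1.872, -1.873]
force: [-0.3, -0.8, -0.1]
grip_width: 70.3
```

Emit:
{"api": "apply_moves", "payload": {"series": [{"grip": 0.6,"slide": [-0.0405,0,-0.0018],"dr": [0,-5,0]},{"grip": 0.6,"slide": [-0.0405,0,-0.0018],"dr": [0,-5,0]},{"grip": 0.6,"slide": [-0.0405,0,-0.0018],"dr": [0,-5,0]},{"grip": 0.6,"slide": [-0.0405,0,-0.0018],"dr": [0,-5,0]},{"grip": 0.6,"slide": [-0.0405,0,-0.0018],"dr": [0,-5,0]},{"grip": 0.6,"slide": [-0.0405,0,-0.0018],"dr": [0,-5,0]},{"grip": 0.6,"slide": [-0.0405,0,-0.0018],"dr": [0,-5,0]},{"grip": 0.6,"slide": [-0.0405,0,-0.0018],"dr": [0,-5,0]},{"grip": 0.6,"slide": [-0.0405,0,-0.0018],"dr": [0,-5,0]}]}}

```text
clock: 1.73
ee_pos: [457.0, -78.7, 396.4]
orientation: [-1.122, 1.337, -1.336]
force: [1.3, -1.0, 0.3]
grip_width: 70.2
```

Emit:
{"api": "apply_moves", "payload": {"series": [{"grip": 0.6,"slide": [-0.0405,0,-0.0018],"dr": [0,-5,0]},{"grip": 0.6,"slide": [-0.0405,0,-0.0018],"dr": [0,-5,0]},{"grip": 0.6,"slide": [-0.0405,0,-0.0018],"dr": [0,-5,0]},{"grip": 0.6,"slide": [-0.0405,0,-0.0018],"dr": [0,-5,0]},{"grip": 0.6,"slide": [-0.0405,0.02,-0.0018],"dr": [0,-5,0]},{"grip": 0.6,"slide": [-0.0405,0.03,-0.0018],"dr": [0,-5,0]},{"grip": 0.6,"slide": [0,0.03,0],"dr": [0,0,0]},{"grip": 0.6,"slide": [0,0.0,0],"dr": [0,0,0]},{"grip": 0.6,"slide": [0,0.0,0],"dr": [0,0,0]}]}}

```text
clock: 2.48
ee_pos: [438.6, 148.4, 322.9]
orientation: [-1.355, 0.953, -0.951]
force: [0.7, -0.5, 1.0]
grip_width: 70.5
```

```bash
python3 - <<'E'
from seg import *
import json
ci=cams.camera_info('wrist'); im=snap('wrist','w1.png'); json.dump({k:np.array(v).tolist() for k,v in ci.items() if k in('fx','fy','cx','cy','extrinsics')},open('w1.json','w'))
cv2.imwrite('pics/w1b.png',cv2.resize(cv2.imread('pics/w1.png'),(800,600),interpolation=cv2.INTER_CUBIC))
plan(400,250,200)
E=np.array(ci['extrinsics']);print(-E[:3,:3].T@E[:3,3])
for k in R:
    for m,s,c in blobs(im,k,40): print(k,s,c,ray(ci,*c,8))
E
```

```text
now [439.6 148.3 324.1] jaw 19.7 tooly [-0. -0. -1.] tool turn y 0 or 0
total slide [-0.1  0.1 -0. ] in xy-steps 2.7 axes x,z world [ 0.3 -0.9  0. ] [ 0.9  0.3 -0. ]
[413.2 221.6 485.5]
green [ 226    0  103   68 5436] [276.8  29.1] [405.1 338.4   8. ]
yellow [ 342    0  100   60 4743] [389.4  25.5] [564.2 400.6   8. ]
yellow [116 273  23  28 179] [125.5 284.6] [ 284.4 -185.7    8. ]
yellow [114 307  17  21 115] [119.6 319.2] [ 290.8 -271.8    8. ]
yellow [383 275  13  27 107] [389.8 288.3] [781.6 -15.6   8. ]
purple [269  80  45  40 854] [290.9  99.9] [463.5 250.1   8. ]
blue [227 173  25  36 166] [237.1 192.5] [431.7  70.8   8. ]
red [195 127  22  42 232] [206.7 150. ] [358.2 125.3   8. ]
```

View pics/w1b.png

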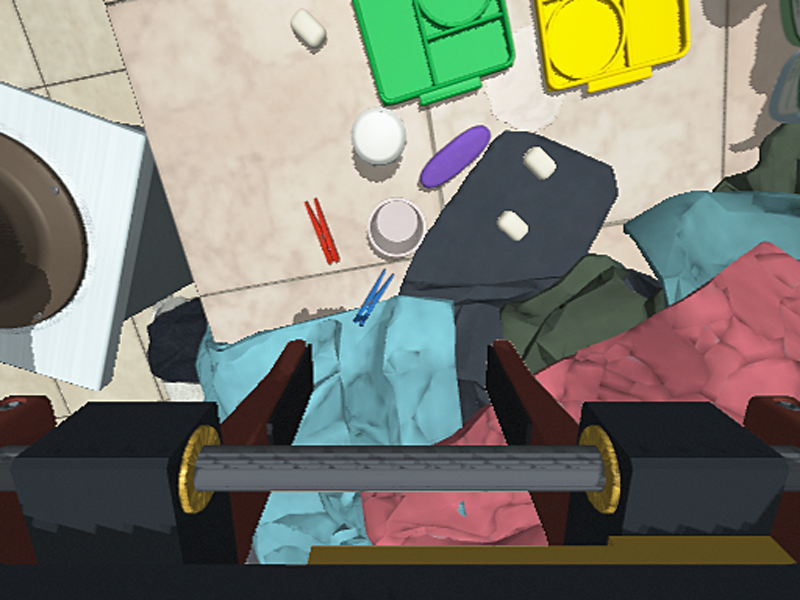

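The wrist view (800x600) shows the pot at (379,137), brush (455,157), cup (397,227), red peg (322,232) and blue peg (374,297). The blue peg's lower end touches the teal cloth edge. The trays are cut off at the top of the picture, so I'll swing a bit further.

Emit:
{"api": "apply_moves", "payload": {"series": [{"grip": 0.6,"slide": [-0.0405,0,-0.0018],"dr": [0,-5,0]},{"grip": 0.6,"slide": [-0.0405,0,-0.0018],"dr": [0,-5,0]},{"grip": 0.6,"slide": [-0.0405,0,-0.0018],"dr": [0,-5,0]},{"grip": 0.6,"slide": [-0.02,0,0],"dr": [0,0,0]},{"grip": 0.6,"slide": [0,0.0,0],"dr": [0,0,0]},{"grip": 0.6,"slide": [0,0.0,0],"dr": [0,0,0]}]}}

```text
clock: 3.03
ee_pos: [373.0, 273.7, 325.1]
orientation: [-1.435, 0.751, -0.753]
force: [-0.5, 0.1, -0.5]
grip_width: 70.0
```

```bash
cat >> h.py <<'E'
import json
def wsnap(f):
    ci=cams.camera_info('wrist'); im=snap('wrist',f+'.png'); json.dump({k:np.array(v).tolist() for k,v in ci.items() if k in('fx','fy','cx','cy','extrinsics')},open(f+'.json','w'))
    cv2.imwrite(f'pics/{f}b.png',cv2.resize(cv2.imread(f'pics/{f}.png'),(800,600),interpolation=cv2.INTER_CUBIC)); return im,ci
def load(f):
    return cv2.cvtColor(cv2.imread(f'pics/{f}.png'),cv2.COLOR_BGR2RGB), json.load(open(f+'.json'))
def tri(obs):
    """obs: [(ci,u,v),..] -> point, residual mm"""
    A=np.zeros((3,3));b=np.zeros(3);L=[]
    for ci,u,v in obs:
        E=np.array(ci['extrinsics']);R_=E[:3,:3];c=-R_.T@E[:3,3];d=R_.T@np.array([(u-ci['cx'])/ci['fx'],(v-ci['cy'])/ci['fy'],1.]);d/=np.linalg.norm(d)
        P=np.eye(3)-np.outer(d,d);A+=P;b+=P@c;L.append((P,c))
    x=np.linalg.solve(A,b);return x,max(np.linalg.norm(P@(x-c)) for P,c in L)
E
python3 - <<'E'
from seg import *
im,ci=wsnap('w2'); 
E=np.array(ci['extrinsics']);print(-E[:3,:3].T@E[:3,3])
for k in ['green','yellow','purple','red','blue']:
    m,s,c=blobs(im,k,40)[0]; cn,_=cv2.findContours(m.astype(np.uint8),cv2.RETR_EXTERNAL,cv2.CHAIN_APPROX_NONE); cn=max(cn,key=cv2.contourArea)[:,0]
    z={'green':15,'yellow':15,'purple':14}.get(k,8)
    w=np.array([ray(ci,u,v,z)[:2] for u,v in cn],np.float32); print(k,s,c,'rect',cv2.minAreaRect(w))
E
```

```text
[328.7 337.3 487.5]
green [ 253   70   86   93 7019] [295.2 115.3] rect ((394.333740234375, 360.14837646484375), (136.34213256835938, 146.4141845703125), 36.04372024536133)
yellow [ 348   92   93   89 6591] [392.6 135.5] rect ((548.1714477539062, 427.0111083984375), (140.04302978515625, 146.25167846679688), 33.856101989746094)
purple [266 181  45  26 662] [287.9 193.8] rect ((462.63238525390625, 247.3641357421875), (83.36506652832031, 30.05772590637207), 59.005584716796875)
red [196 194  11  37 184] [201.7 214.3] rect ((355.4449768066406, 127.54520416259766), (12.646445274353027, 70.76528930664062), 37.68877410888672)
blue [207 241  29  28 180] [220.3 255.1] rect ((431.6463317871094, 73.99951171875), (70.9658203125, 13.806697845458984), 78.76319885253906)
```

View pics/w2b.png

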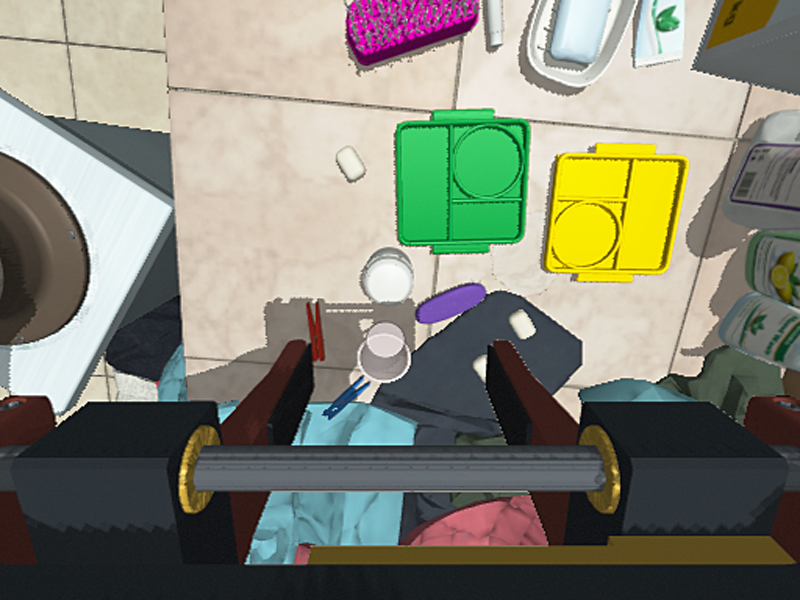

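This view (800x600) shows both trays whole: green centre (463,181), yellow (616,214). It also shows the wanted soap at (350,163), the pot (388,276), the brush (451,304), and the cup (384,352) with the blue peg next to it. Now I'll triangulate the pot, cup and brush and compute the pocket poses.

```bash
python3 - <<'E'
from seg import *
T=[]
for n in ['top','scene']: T.append((cv2.cvtColor(cv2.imread(f'pics/{n}0.png'),cv2.COLOR_BGR2RGB),cams.camera_info(n)))
V=dict(top=T[0],scene=T[1],w1=load('w1'),w2=load('w2'))
s=1.5625
# rim/top centre marks (from viewed pictures, 800 scale), refined by local masks
def whiteblob(im,u,v,r_=28,lo=(0,0,140),hi=(40,28,255)):
    hsv=cv2.cvtColor(im,cv2.COLOR_RGB2HSV); m=cv2.inRange(hsv,lo,hi); k=np.zeros_like(m); cv2.circle(k,(int(u),int(v)),r_,255,-1); m&=k
    m=cv2.morphologyEx(m,cv2.MORPH_OPEN,np.ones((3,3)))
    n,l,st,c=cv2.connectedComponentsWithStats(m); i=1+np.argmax(st[1:,4]); return c[i],st[i]
for name,g in dict(pot=dict(top=(413,320),scene=(380,308),w1=(379,137),w2=(388,274)),cup=dict(top=(464,289),scene=(442,340),w1=(397,227),w2=(384,352)),soap=dict(top=(365,390),scene=(288,312),w1=(308,29),w2=(350,163))).items():
    obs=[]
    for k,(u,v) in g.items():
        im,ci=V[k]; c,st=whiteblob(im,u/s,v/s,28 if name!='soap' else 16,hi=(180 if name=='cup' else 40,28 if name!='soap' else 60,255)); print(name,k,c,st); obs.append((ci,*c))
    print(name,'tri all',tri(obs),'top+w2',tri([obs[0],obs[3]]),'w1+w2',tri([obs[2],obs[3]]))
# tops clicked
print('cup rim', tri([(V['top'][1],466/s,285/s),(V['w2'][1],384.5/s,357/s)]), tri([(V['w1'][1],397/s,228/s),(V['w2'][1],384.5/s,357/s)]))
print('pot lid', tri([(V['w1'][1],379/s,136/s),(V['w2'][1],388.5/s,281/s)]))
ob=[]
for k in ['top','w1','w2']:
    m,st,c=blobs(V[k][0],'purple',40)[0]; ob.append((V[k][1],*c))
print('brush',tri(ob))
ci=V['w2'][1]
for nm,px,cen,yaw in [('green',(489,161),(394.3,360.1),36),('yellow',(585,235),(548.2,427),213.9)]:
    print(nm,'round seen',ray(ci,px[0]/s,px[1]/s,8)[:2], 'pred',[ (np.array(cen)+Ro.from_euler('z',yaw,degrees=True).as_matrix()[:2,:2]@np.array(q)).round(1) for q in [(27,22),(-39,0),(27,-39)]])
E
```

```text
pot top [263.2 202.8] [252 192  23  22 393]
pot scene [242.5 187.3] [231 179  24  18 330]
pot w1 [262.2  87.8] [254  68  16  44 413]
pot w2 [268.1 173.2] [258 158  18  35 368]
pot tri all (array([399.9, 252.8,  36.6]), np.float64(18.64929612534847)) top+w2 (array([416.4, 240.8, -81.6]), np.float64(12.503489409044228)) w1+w2 (array([414.6, 253.8,  -8.3]), np.float64(1.753729290984889))
cup top [294.9 187.8] [286 179  19  18 267]
cup scene [280.5 220. ] [278 219   6   3  18]
cup w1 [253.1 144.1] [240 127  27  38 785]
cup w2 [244.7 225.4] [232 206  27  39 806]
cup tri all (array([426.3, 163.6,  27.5]), np.float64(6.040163022797177)) top+w2 (array([420.6, 170.2,  56.8]), np.float64(3.817147504807805)) w1+w2 (array([427.8, 165.8,  44. ]), np.float64(0.6556541220803882))
soap top [232.8 249. ] [218 234  31  31 759]
soap scene [183.7 198.2] [169 184  31  31 658]
soap w1 [196.6  16.4] [182   3  31  31 680]
soap w2 [224.1 103.7] [209  89  31  31 759]
soap tri all (array([285.1, 311.4,   9.1]), np.float64(2.3884635660177502)) top+w2 (array([284.4, 310.7,  -8.7]), np.float64(0.24567858821711594)) w1+w2 (array([286.5, 312.2,  14.2]), np.float64(0.24359162156287012))
cup rim (array([432.8, 160.5,  40.3]), np.float64(0.4789189040658943)) (array([430.5, 165.2,  52.1]), np.float64(0.053140252863766564))
pot lid (array([385.7, 239.7,  57.8]), np.float64(0.5266376609779639))
brush (array([461.5, 248.4,  15.4]), np.float64(2.391932224796345))
green round seen [405.2 395.8] pred [array([403.2, 393.8]), array([362.7, 337.2]), array([439.1, 344.4])]
yellow round seen [540.4 394.6] pred [array([538.1, 393.7]), array([580.6, 448.8]), array([504. , 444.3])]
```

```bash
python3 - <<'E'
from h import *
ci=cams.camera_info('top'); print(ray(ci,263.2,202.8,64), ray(ci,295.5,185,56))
plan(386,240,130)
E
```

```text
[382.37571077 240.08196934  64.        ] [423.2792026  168.31988641  56.        ]
now [373.6 272.6 324.6] jaw 34.6 tooly [ 0.002  0.    -1.   ] tool turn y 0 or 0
total slide [ 0.0337  0.1947 -0.0087] in xy-steps 0.9 axes x,z world [ 0.568 -0.823  0.001] [0.823 0.568 0.002]
```

Emit:
{"api": "apply_moves", "payload": {"series": [{"grip": 0.7,"slide": [0.0115,0.039,-0.003],"dr": [0,0,0]},{"grip": 0.7,"slide": [0.0115,0.039,-0.003],"dr": [0,0,0]},{"grip": 0.7,"slide": [0.0115,0.039,-0.003],"dr": [0,0,0]},{"grip": 0.7,"slide": [0,0.039,0],"dr": [0,0,0]},{"grip": 0.7,"slide": [0,0.039,0],"dr": [0,0,0]},{"grip": 0.7,"slide": [0,0,0],"dr": [0,0,0]},{"grip": 0.7,"slide": [0,0,0],"dr": [0,0,0]}]}}

```text
clock: 3.67
ee_pos: [384.7, 238.4, 128.0]
orientation: [-1.439, 0.756, -0.752]
force: [-0.9, 0.6, 0.4]
grip_width: 74.7
```

```bash
python3 - <<'E'
from h import *
im,ci=wsnap('w3'); p,M=pose(); print(p, 'tool dir below', proj(ci,[p[0],p[1],64]))
E
```

```text
[385.55970734 239.68476889 129.66738936] tool dir below (np.float64(256.8058213524894), np.float64(199.8245191275008))
```

View pics/w3b.png

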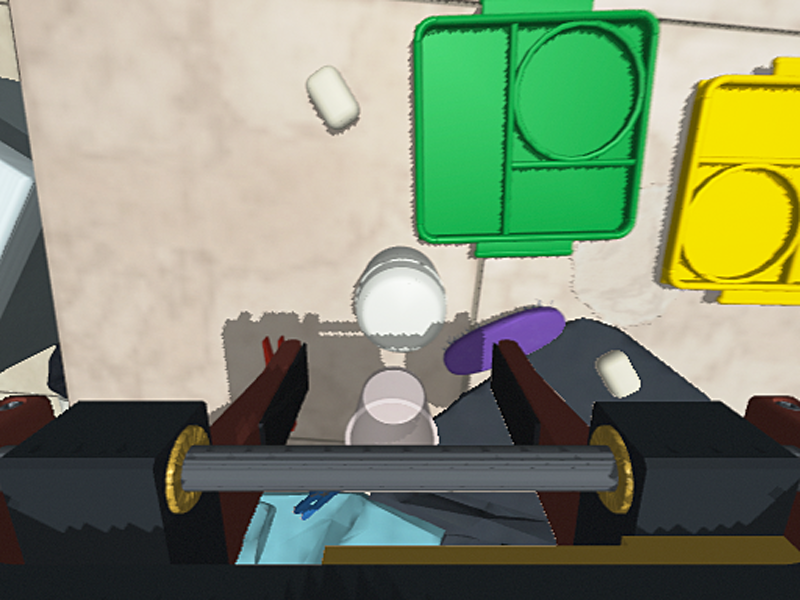

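The pot lid centre is at (401,306), on the jaw axis within about 2 mm. I'll descend and grip at mid-body.

Emit:
{"api": "apply_moves", "payload": {"series": [{"grip": 0.7,"slide": [-0.001,0.035,0],"dr": [0,0,0]},{"grip": 0.7,"slide": [0,0.035,0],"dr": [0,0,0]},{"grip": 0.7,"slide": [0,0.035,0],"dr": [0,0,0]},{"grip": 0.7,"slide": [0,0,0],"dr": [0,0,0]},{"grip": -0.2,"slide": [0,0,0],"dr": [0,0,0]},{"grip": -0.2,"slide": [0,0,0],"dr": [0,0,0]},{"grip": -0.2,"slide": [0,0,0],"dr": [0,0,0]},{"grip": -0.2,"slide": [0,0,0],"dr": [0,0,0]},{"grip": -0.2,"slide": [0,0,0],"dr": [0,0,0]},{"grip": -0.2,"slide": [0,0,0],"dr": [0,0,0]}]}}

```text
clock: 4.55
ee_pos: [385.2, 241.3, 25.5]
orientation: [-1.435, 0.75, -0.754]
force: [-0.8, -2.3, 13.1]
grip_width: 49.8
```

```bash
python3 - <<'E'
from h import *
print(status.read_state()['grip_width'],status.read_state()['force'])
plan(404,395,60)
# tray circle refine from w3: round pocket px (578,91)
ci=load('w3')[1]; s=1.5625
print(ray(ci,578/s,91/s,10)); 
c=[(417,22),(656,14),(634,232),(417,238)]
P=np.array([ray(ci,u/s,v/s,15)[:2] for u,v in c]);print(P,P.mean(0))
E
```

```text
49.80680577419349 [-0.8052863  -2.31435481 13.09898791]
now [385.2 241.3  25.5] jaw 34.7 tooly [ 0.003  0.001 -1.   ] tool turn y 0 or 0
total slide [-0.1156 -0.0344  0.1032] in xy-steps 3.9 axes x,z world [ 0.57  -0.822  0.002] [0.822 0.57  0.003]
[403.40228004 396.82596721  10.        ]
[[305.37406148 371.0109882 ]
 [411.86803406 449.12129073]
 [485.38727944 353.46499419]
 [375.03857031 272.58946959]] [394.41698632 361.54668568]
```

Width is 49.8 with a 13 N upward push, so the pads are on the lid's taper. I'll regrip lower.

Emit:
{"api": "apply_moves", "payload": {"series": [{"grip": 0.6,"slide": [0,0,0],"dr": [0,0,0]},{"grip": 0.6,"slide": [0,0,0],"dr": [0,0,0]},{"grip": 0.6,"slide": [0,0.013,0],"dr": [0,0,0]},{"grip": 0.6,"slide": [0,0,0],"dr": [0,0,0]},{"grip": -0.2,"slide": [0,0,0],"dr": [0,0,0]},{"grip": -0.2,"slide": [0,0,0],"dr": [0,0,0]},{"grip": -0.2,"slide": [0,0,0],"dr": [0,0,0]},{"grip": -0.2,"slide": [0,0,0],"dr": [0,0,0]},{"grip": -0.2,"slide": [0,0,0],"dr": [0,0,0]},{"grip": -0.2,"slide": [0,0,0],"dr": [0,0,0]},{"grip": -0.2,"slide": [0,-0.004,0],"dr": [0,0,0]}]}}

```text
clock: 5.47
ee_pos: [383.5, 240.6, 14.2]
orientation: [-1.438, 0.752, -0.751]
force: [-0.9, 0.2, -2.2]
grip_width: 50.2
```

Emit:
{"api": "apply_moves", "payload": {"series": [{"grip": -0.2,"slide": [0,-0.02,0],"dr": [0,0,0]},{"grip": -0.2,"slide": [0,-0.03,0],"dr": [0,0,0]},{"grip": -0.2,"slide": [-0.0233,0,0.0212],"dr": [0,0,0]},{"grip": -0.2,"slide": [-0.0233,0,0.0212],"dr": [0,0,0]},{"grip": -0.2,"slide": [-0.0233,0,0.0212],"dr": [0,0,0]},{"grip": -0.2,"slide": [-0.0233,0,0.0212],"dr": [0,0,0]},{"grip": -0.2,"slide": [-0.0233,0,0.0212],"dr": [0,0,0]},{"grip": -0.2,"slide": [0,0,0],"dr": [0,0,0]},{"grip": -0.2,"slide": [0,0,0],"dr": [0,0,0]}]}}

```text
clock: 6.22
ee_pos: [403.4, 398.5, 64.2]
orientation: [-1.438, 0.751, -0.749]
force: [0.3, -0.3, -1.4]
grip_width: 50.4
```

```bash
python3 - <<'E'
from h import *
plan(404,396.5,21)
im,ci=wsnap('w4'); print(status.read_state()['grip_width'])
snap('top','t4.png'); im=cv2.imread('pics/t4.png')[110:270,130:370]; a=cv2.resize(im,(800,533),interpolation=cv2.INTER_CUBIC); cv2.imwrite('pics/t4b.png',a)
E
```

```text
now [403.4 398.5  64.2] jaw 34.9 tooly [-0.001  0.001 -1.   ] tool turn y 0 or 0
total slide [ 0.002   0.0432 -0.0006] in xy-steps 0.1 axes x,z world [ 0.572 -0.82  -0.001] [ 0.82   0.572 -0.001]
50.136346744470806
```

View pics/w4b.png

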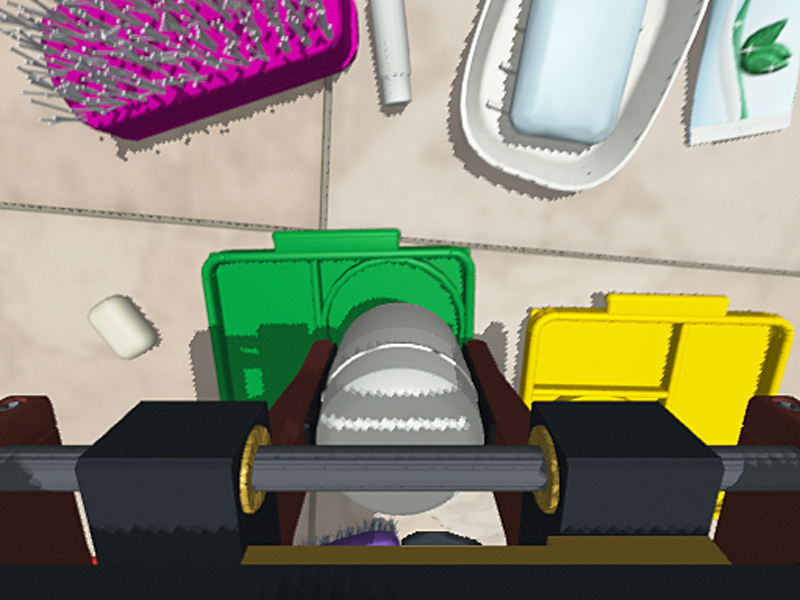

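The held pot is centred over the round pocket along the jaw axis, at pixel column about 397. Lowering now.

Emit:
{"api": "apply_moves", "payload": {"series": [{"grip": -0.2,"slide": [0.002,0.024,0],"dr": [0,0,0]},{"grip": -0.2,"slide": [0,0.015,0],"dr": [0,0,0]},{"grip": -0.2,"slide": [0,0.006,0],"dr": [0,0,0]},{"grip": -0.2,"slide": [0,0,0],"dr": [0,0,0]},{"grip": -0.2,"slide": [0,0,0],"dr": [0,0,0]}]}}

```text
clock: 6.73
ee_pos: [405.7, 394.6, 19.7]
orientation: [-1.437, 0.752, -0.752]
force: [0.2, -0.6, -0.8]
grip_width: 50.1
```

Emit:
{"api": "apply_moves", "payload": {"series": [{"grip": 0.3,"slide": [0,0.001,0],"dr": [0,0,0]},{"grip": 0.4,"slide": [0,0,0],"dr": [0,0,0]},{"grip": 0.5,"slide": [0,0,0],"dr": [0,0,0]},{"grip": 0.6,"slide": [0,0,0],"dr": [0,0,0]},{"grip": 0.6,"slide": [0,-0.02,0],"dr": [0,0,0]},{"grip": 0.6,"slide": [0,-0.04,0],"dr": [0,0,0]},{"grip": 0.6,"slide": [0,-0.04,0],"dr": [0,0,0]},{"grip": 0.6,"slide": [0,-0.04,0],"dr": [0,0,0]}]}}

```text
clock: 7.4
ee_pos: [404.9, 395.2, 160.0]
orientation: [-1.438, 0.752, -0.751]
force: [1.1, 0.7, 0.7]
grip_width: 70.4
```

```bash
python3 - <<'E'
from seg import *
p,M=pose(); plan(462,248.5,100,59-90)
E
```

```text
now [404.9 395.2 160. ] jaw 34.8 tooly [-0. -0. -1.] tool turn y 65.8 or -114.2
total slide [0.1 0.1 0.1] in xy-steps 3.9 axes x,z world [-0.5 -0.9 -0. ] [ 0.9 -0.5 -0. ]
```

Emit:
{"api": "apply_moves", "payload": {"series": [{"grip": 0.3,"slide": [0.0382,0,-0.0093],"dr": [0,0,0]},{"grip": 0.3,"slide": [0.0382,0,-0.0093],"dr": [0,0,0]},{"grip": 0.3,"slide": [0.0382,0,-0.0093],"dr": [0,0,0]},{"grip": 0.3,"slide": [0.0382,0,-0.0093],"dr": [0,0,0]}]}}

```text
clock: 7.73
ee_pos: [462.5, 247.2, 159.1]
orientation: [-1.437, 0.75, -0.752]
force: [1.8, 0.3, 0.4]
grip_width: 57.3
```

Emit:
{"api": "apply_moves", "payload": {"series": [{"grip": 0.3,"slide": [0,0.005,0],"dr": [0,6.6,0]},{"grip": 0.3,"slide": [0,0.005,0],"dr": [0,6.6,0]},{"grip": 0.3,"slide": [0,0.005,0],"dr": [0,6.6,0]},{"grip": 0.3,"slide": [0,0.005,0],"dr": [0,6.6,0]},{"grip": 0.3,"slide": [0,0.005,0],"dr": [0,6.6,0]},{"grip": 0.3,"slide": [0,0.005,0],"dr": [0,6.6,0]},{"grip": 0.3,"slide": [0,0.005,0],"dr": [0,6.6,0]},{"grip": 0.3,"slide": [0,0.005,0],"dr": [0,6.6,0]},{"grip": 0.3,"slide": [0,0.005,0],"dr": [0,6.6,0]},{"grip": 0.3,"slide": [0,0.005,0],"dr": [0,6.4,0]},{"grip": 0.3,"slide": [0,0,0],"dr": [0,0,0]},{"grip": 0.3,"slide": [0,0,0],"dr": [0,0,0]}]}}

```text
clock: 8.73
ee_pos: [461.9, 248.8, 108.6]
orientation: [-0.905, 1.593, -1.593]
force: [-0.4, -0.7, -0.2]
grip_width: 57.2
```

```bash
python3 - <<'E'
from seg import *
p,M=pose(); plan(462,248.5,100,-31)
im,ci=wsnap('w5')
m,s,c=blobs(im,'purple',40)[0]; cn,_=cv2.findContours(m.astype(np.uint8),cv2.RETR_EXTERNAL,cv2.CHAIN_APPROX_NONE); cn=max(cn,key=cv2.contourArea)[:,0]
for z in (12,20): print(s,c,cv2.minAreaRect(np.array([ray(ci,u,v,z)[:2] for u,v in cn],np.float32)))
w2=load('w2'); m2,_,c2=blobs(w2[0],'purple',40)[0]; print('tri w2,w5',tri([(w2[1],*c2),(ci,*c)]))
E
```

```text
now [461.9 248.8 108.6] jaw -30.8 tooly [ 0. -0. -1.] tool turn y 0.2 or -179.8
total slide [0. 0. 0.] in xy-steps 0.0 axes x,z world [-0.5 -0.9  0. ] [ 0.9 -0.5  0. ]
[ 239  148   31   86 2260] [254.2 190.3] ((459.9361267089844, 247.16427612304688), (86.30113220214844, 29.39362335205078), 59.98821258544922)
[ 239  148   31   86 2260] [254.2 190.3] ((461.2358093261719, 249.2729034423828), (83.6368179321289, 28.486162185668945), 59.98817825317383)
tri w2,w5 (array([462.1, 249.1,  16.1]), np.float64(0.7959490891140308))
```

View pics/w5b.png

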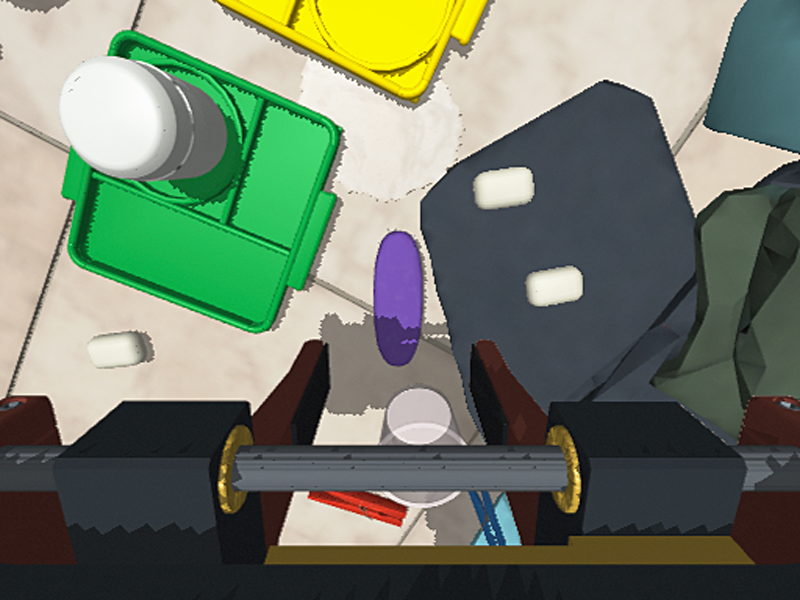

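The pot stands upright in the green round pocket. The brush, at (398,298), lies along the finger plane and is centred at (462,249). Descending to it.

Emit:
{"api": "apply_moves", "payload": {"series": [{"grip": 0.1,"slide": [0,0.035,0],"dr": [0,0,0]},{"grip": 0.1,"slide": [0,0.035,0],"dr": [0,0,0]},{"grip": 0.1,"slide": [0,0.02,0],"dr": [0,0,0]},{"grip": 0.1,"slide": [0,0.009,0],"dr": [0,0,0]},{"grip": 0.1,"slide": [0,0,0],"dr": [0,0,0]},{"grip": -0.6,"slide": [0,0,0],"dr": [0,0,0]},{"grip": -0.6,"slide": [0,0,0],"dr": [0,0,0]},{"grip": -0.6,"slide": [0,0,0],"dr": [0,0,0]},{"grip": -0.6,"slide": [0,0,0],"dr": [0,0,0]},{"grip": -0.6,"slide": [0,0,0],"dr": [0,0,0]}]}}

```text
clock: 9.62
ee_pos: [463.0, 249.2, 10.9]
orientation: [-0.9, 1.595, -1.595]
force: [-0.3, -0.6, 7.6]
grip_width: 28.7
```

Emit:
{"api": "apply_moves", "payload": {"series": [{"grip": -0.6,"slide": [0,-0.01,0],"dr": [0,0,0]},{"grip": -0.6,"slide": [0,-0.04,0],"dr": [0,0,0]},{"grip": -0.6,"slide": [0,-0.04,0],"dr": [0,0,0]},{"grip": -0.6,"slide": [-0.0061,0,-0.0329],"dr": [0,0,0]},{"grip": -0.6,"slide": [-0.0061,0,-0.0329],"dr": [0,0,0]},{"grip": -0.6,"slide": [-0.0061,0,-0.0329],"dr": [0,0,0]},{"grip": -0.6,"slide": [-0.0061,0,-0.0329],"dr": [0,0,0]}]}}

```text
clock: 10.2
ee_pos: [361.2, 337.8, 100.7]
orientation: [-0.9, 1.596, -1.596]
force: [0.8, 0.7, -0.6]
grip_width: 28.9
```

Emit:
{"api": "apply_moves", "payload": {"series": [{"grip": -0.6,"slide": [0,0,0],"dr": [0,-6.7,0]},{"grip": -0.6,"slide": [0,0,0],"dr": [0,-6.7,0]},{"grip": -0.6,"slide": [0,0,0],"dr": [0,-6.7,0]},{"grip": -0.6,"slide": [0,0,0],"dr": [0,-6.7,0]},{"grip": -0.6,"slide": [0,0,0],"dr": [0,-6.7,0]},{"grip": -0.6,"slide": [0,0,0],"dr": [0,-6.7,0]},{"grip": -0.6,"slide": [0,0,0],"dr": [0,-6.7,0]},{"grip": -0.6,"slide": [0,0,0],"dr": [0,-6.7,0]},{"grip": -0.6,"slide": [0,0,0],"dr": [0,-6.7,0]},{"grip": -0.6,"slide": [0,0,0],"dr": [0,-6.2,0]},{"grip": -0.6,"slide": [0,0,0],"dr": [0,0,0]}]}}

```text
clock: 11.12
ee_pos: [362.1, 337.0, 100.0]
orientation: [-1.442, 0.738, -0.739]
force: [-0.6, 0.2, -0.8]
grip_width: 28.5
```

```bash
python3 - <<'E'
from seg import *
plan(362.8,338,17,36); im,ci=wsnap('w6')
m,s,c=blobs(im,'green',40)[0]; print(s)
E
```

```text
now [362.1 337.  100. ] jaw 35.7 tooly [ 0. -0. -1.] tool turn y -0.3 or 179.7
total slide [-0.   0.1  0. ] in xy-steps 0.0 axes x,z world [ 0.6 -0.8  0. ] [0.8 0.6 0. ]
[  222   110   156   147 11539]
```

View pics/w6b.png

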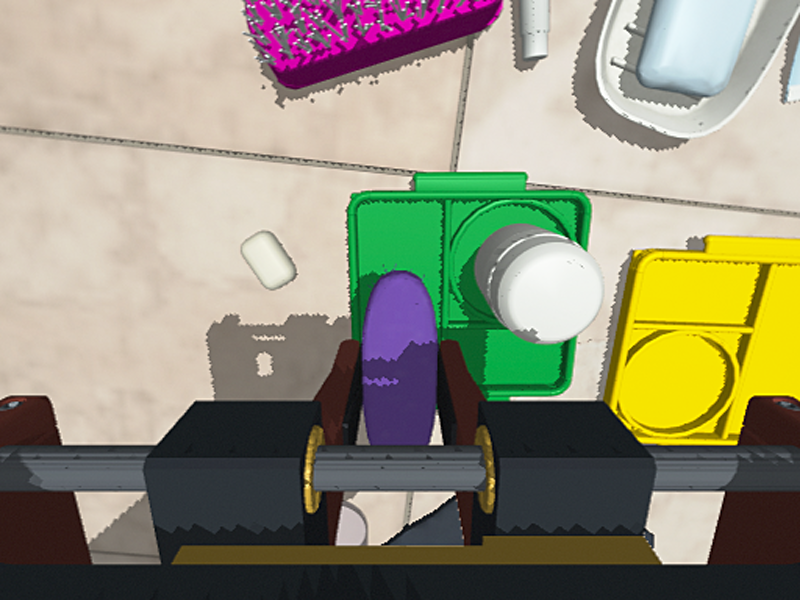

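The brush at (400,350) is lined up with the long pocket, whose inner columns run from 355 to 445. Lowering and releasing.

Emit:
{"api": "apply_moves", "payload": {"series": [{"grip": -0.6,"slide": [0,0.04,0],"dr": [0,0,0]},{"grip": -0.6,"slide": [0,0.025,0.001],"dr": [0,0,0]},{"grip": -0.6,"slide": [0,0.012,0],"dr": [0,0,0]},{"grip": -0.6,"slide": [0,0.005,0],"dr": [0,0,0]},{"grip": -0.6,"slide": [0,0,0],"dr": [0,0,0]},{"grip": -0.2,"slide": [0,0,0],"dr": [0,0,0]},{"grip": -0.15,"slide": [0,0,0],"dr": [0,0,0]},{"grip": -0.1,"slide": [0,0,0],"dr": [0,0,0]},{"grip": -0.1,"slide": [0,0,0],"dr": [0,0,0]},{"grip": -0.1,"slide": [0,-0.015,0],"dr": [0,0,0]},{"grip": -0.1,"slide": [0,-0.04,0],"dr": [0,0,0]},{"grip": -0.1,"slide": [0,-0.04,0],"dr": [0,0,0]}]}}

```text
clock: 12.17
ee_pos: [361.7, 337.2, 112.8]
orientation: [-1.443, 0.744, -0.741]
force: [1.0, -0.4, -0.1]
grip_width: 39.3
```

```bash
python3 - <<'E'
from seg import *
T=[cv2.cvtColor(cv2.imread(f'pics/top0.png'),cv2.COLOR_BGR2RGB)]
plan(430,165,160,20)
E
```

```text
now [361.7 337.2 112.8] jaw 35.5 tooly [-0. -0. -1.] tool turn y 15.5 or -164.5
total slide [ 0.2 -0.   0. ] in xy-steps 4.6 axes x,z world [ 0.3 -0.9 -0. ] [ 0.9  0.3 -0. ]
```

Emit:
{"api": "apply_moves", "payload": {"series": [{"grip": 0.3,"slide": [0.036,-0.008,-0.0089],"dr": [0,0,0]},{"grip": 0.9,"slide": [0.036,-0.008,-0.0089],"dr": [0,0,0]},{"grip": 0.9,"slide": [0.036,-0.008,-0.0089],"dr": [0,0,0]},{"grip": 0.9,"slide": [0.036,-0.008,-0.0089],"dr": [0,0,0]},{"grip": 0.9,"slide": [0.036,-0.008,-0.0089],"dr": [0,0,0]},{"grip": 0.9,"slide": [0,0,0],"dr": [0,5.2,0]},{"grip": 0.9,"slide": [0,0,0],"dr": [0,5.2,0]},{"grip": 0.9,"slide": [0,0,0],"dr": [0,5.1,0]},{"grip": 0.9,"slide": [0,0,0],"dr": [0,0,0]}]}}

```text
clock: 12.92
ee_pos: [431.3, 165.0, 152.9]
orientation: [-1.352, 0.952, -0.953]
force: [-0.8, 0.2, 0.5]
grip_width: 83.3
```

```bash
sed -i 's/precision=1/precision=4/' seg.py; python3 - <<'E'
from seg import *
plan(430,165,33); im,ci=wsnap('w7'); p,M=pose()
for z in (58,40,0): print(z,np.array(proj(ci,[p[0],p[1],z]))*1.5625)
E
```

```text
now [431.3 165.  152.9] jaw 19.7 tooly [ 0.001 -0.    -1.   ] tool turn y 0 or 0
total slide [-0.0005  0.1199 -0.0014] in xy-steps 0.0 axes x,z world [ 0.336 -0.942  0.   ] [0.942 0.336 0.001]
58 [397.8545 296.4086]
40 [397.8728 288.5184]
0 [397.9065 273.9913]
```

View pics/w7b.png

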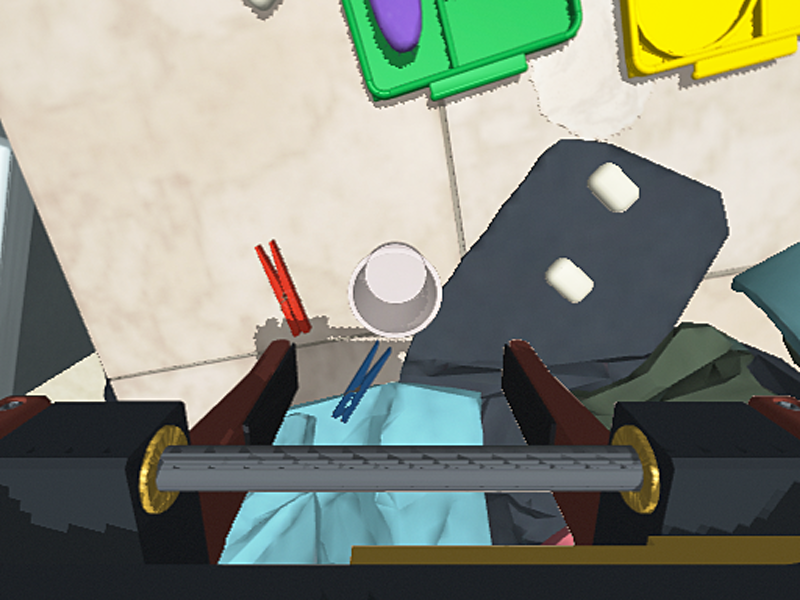

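The brush lies in the long pocket. The cup rim is centred at (395,291) against a tool axis at (398,296), so I'll shift -3 mm in x and -1.5 mm in z, then descend.

Emit:
{"api": "apply_moves", "payload": {"series": [{"grip": 0.9,"slide": [-0.003,0.035,-0.0015],"dr": [0,0,0]},{"grip": 0.9,"slide": [0,0.035,0],"dr": [0,0,0]},{"grip": 0.9,"slide": [0,0.03,0],"dr": [0,0,0]},{"grip": 0.9,"slide": [0,0.02,0],"dr": [0,0,0]},{"grip": 0.9,"slide": [0,0,0],"dr": [0,0,0]},{"grip": 0.1,"slide": [0,0,0],"dr": [0,0,0]},{"grip": 0.1,"slide": [0,0,0],"dr": [0,0,0]},{"grip": 0.1,"slide": [0,0,0],"dr": [0,0,0]},{"grip": 0.1,"slide": [0,0,0],"dr": [0,0,0]},{"grip": 0.1,"slide": [0,0,0],"dr": [0,0,0]},{"grip": 0.1,"slide": [0,0,0],"dr": [0,0,0]}]}}

```text
clock: 13.88
ee_pos: [429.4, 168.0, 33.5]
orientation: [-1.353, 0.947, -0.95]
force: [-1.0, -0.9, 7.4]
grip_width: 55.8
```

Emit:
{"api": "apply_moves", "payload": {"series": [{"grip": 0.1,"slide": [0,-0.01,0],"dr": [0,0,0]},{"grip": 0.1,"slide": [0,-0.025,0],"dr": [0,0,0]},{"grip": 0.1,"slide": [0,-0.025,0],"dr": [0,0,0]},{"grip": 0.1,"slide": [-0.0252,0,0.0256],"dr": [0,0,0]},{"grip": 0.1,"slide": [-0.0252,0,0.0256],"dr": [0,0,0]},{"grip": 0.1,"slide": [-0.0252,0,0.0256],"dr": [0,0,0]},{"grip": 0.1,"slide": [-0.0252,0,0.0256],"dr": [0,0,0]},{"grip": 0.1,"slide": [-0.0252,0,0.0256],"dr": [0,0,0]},{"grip": 0.1,"slide": [-0.0252,0,0.0256],"dr": [0,0,0]},{"grip": 0.1,"slide": [-0.0252,0,0.0256],"dr": [0,0,0]},{"grip": 0.1,"slide": [0,0,0],"dr": [0,0,0]},{"grip": 0.1,"slide": [0,0,0],"dr": [0,0,0]}]}}

```text
clock: 14.88
ee_pos: [536.0, 396.9, 92.6]
orientation: [-1.355, 0.948, -0.945]
force: [0.1, -1.0, -0.6]
grip_width: 55.7
```

```bash
python3 - <<'E'
from seg import *
plan(539.5,394,40); im,ci=wsnap('w8'); p,M=pose(); print(status.read_state()['grip_width'])
for q in [(539.5,394,6),(539.5,394,13),(*p[:2],6+36)]: print(q,np.array(proj(ci,q))*1.5625)
m,s,c=blobs(im,'yellow',400)[0]; cn,_=cv2.findContours(m.astype(np.uint8),cv2.RETR_EXTERNAL,cv2.CHAIN_APPROX_NONE); cn=max(cn,key=cv2.contourArea)[:,0]
print(s,cv2.minAreaRect(np.array([ray(ci,u,v,15)[:2] for u,v in cn],np.float32)))
E
```

```text
now [536.  396.9  92.6] jaw 20.1 tooly [-0.001  0.001 -1.   ] tool turn y 0 or 0
total slide [0.004  0.0526 0.0023] in xy-steps 0.1 axes x,z world [ 0.344 -0.939 -0.002] [ 0.939  0.344 -0.001]
56.229475097671425
(539.5, 394, 6) [402.0307 307.4695]
(539.5, 394, 13) [402.1133 311.1731]
(np.float64(536.0569745385969), np.float64(395.0284323134731), 42) [396.9762 324.9709]
[  189    74   178   162 19282] ((548.9236450195312, 428.49072265625), (136.81529235839844, 145.44406127929688), 33.42385482788086)
```

View pics/w8b.png

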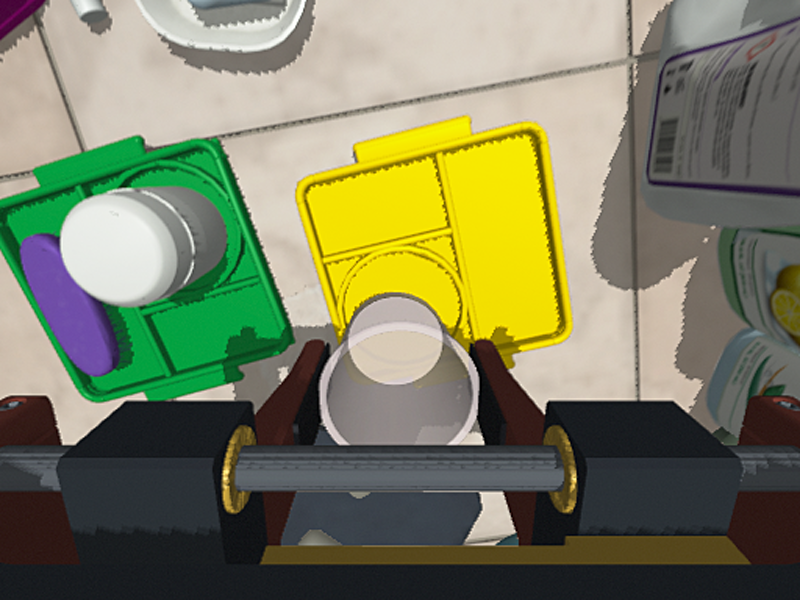

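The pocket circle centre is seen at (402,308), matching the computed (539.5,394). The cup hangs upright and centred. Lowering.

Emit:
{"api": "apply_moves", "payload": {"series": [{"grip": 0.1,"slide": [0.003,0.025,0.003],"dr": [0,0,0]},{"grip": 0.1,"slide": [0,0.015,0],"dr": [0,0,0]},{"grip": 0.1,"slide": [0,0.008,0],"dr": [0,0,0]},{"grip": 0.1,"slide": [0,0.004,0],"dr": [0,0,0]},{"grip": 0.1,"slide": [0,0,0],"dr": [0,0,0]},{"grip": 0.1,"slide": [0,0,0],"dr": [0,0,0]}]}}

```text
clock: 15.43
ee_pos: [540.4, 392.7, 40.8]
orientation: [-1.354, 0.949, -0.949]
force: [0.3, -0.2, -0.1]
grip_width: 56.1
```

Emit:
{"api": "apply_moves", "payload": {"series": [{"grip": 0.1,"slide": [0,0.001,0],"dr": [0,0,0]},{"grip": 0.4,"slide": [0,0,0],"dr": [0,0,0]},{"grip": 0.5,"slide": [0,0,0],"dr": [0,0,0]},{"grip": 0.7,"slide": [0,0,0],"dr": [0,0,0]},{"grip": 0.7,"slide": [0,0,0],"dr": [0,0,0]},{"grip": 0.7,"slide": [0,-0.03,0],"dr": [0,0,0]},{"grip": 0.7,"slide": [0,-0.04,0],"dr": [0,0,0]},{"grip": 0.7,"slide": [0,-0.04,0],"dr": [0,0,0]}]}}

```text
clock: 16.1
ee_pos: [539.8, 392.5, 149.7]
orientation: [-1.357, 0.95, -0.948]
force: [0.5, 1.0, 0.3]
grip_width: 74.8
```

```bash
python3 - <<'E'
from seg import *
W={}
for k in ['w1','w2','w7']:
    im,ci=load(k); b=blobs(im,'blue',40)
    m,s,c=b[0]; ys,xs=np.nonzero(m); w=np.array([ray(ci,u,v,8)[:2] for u,v in zip(xs,ys)],np.float32); rc=cv2.minAreaRect(w); print(k,s,c,rc); W[k]=(ci,*c)
print(tri([W['w1'],W['w7']]),tri(list(W.values())))
plan(430,73,120,-12)
# cloth heights: match features between w1 and w7 around peg
a,ca=load('w1');b,cb=load('w7')
o=cv2.SIFT_create(contrastThreshold=0.01); g=[cv2.cvtColor(x,cv2.COLOR_RGB2GRAY) for x in(a,b)]
k1,d1=o.detectAndCompute(g[0],None);k2,d2=o.detectAndCompute(g[1],None)
for m,n in cv2.BFMatcher().knnMatch(d1,d2,k=2):
    if m.distance<.8*n.distance:
        x,e=tri([(ca,*k1[m.queryIdx].pt),(cb,*k2[m.trainIdx].pt)])
        if e<2.5 and 330<x[0]<560 and -60<x[1]<110: print(x.round(0),round(e,1),[round(t) for t in k2[m.trainIdx].pt])
E
```

```text
w1 [227 173  25  36 166] [237.1145 192.5181] ((432.3203125, 74.3155746459961), (70.54839324951172, 12.323454856872559), 79.31035614013672)
w2 [207 241  29  28 180] [220.35   255.1167] ((431.6463317871094, 73.99951171875), (70.9658203125, 13.806697845458984), 78.76319885253906)
w7 [213 218  37  53 440] [229.8273 245.8864] ((432.0648498535156, 75.22686767578125), (74.80003356933594, 13.506311416625977), 79.34282684326172)
(array([432.4174,  66.9645,  -4.1785]), np.float64(0.2747069264438837)) (array([432.5308,  68.7756,  -0.079 ]), np.float64(0.774406234578789))
now [539.8 392.5 149.7] jaw 20.0 tooly [-0.002 -0.001 -1.   ] tool turn y 32.0 or -148.0
total slide [ 0.3354  0.0299 -0.0409] in xy-steps 8.4 axes x,z world [-0.208 -0.978  0.   ] [ 0.978 -0.208 -0.003]
[421.  89.  -1.] 0.3 [226, 229]
[527.  89.  20.] 0.4 [308, 264]
```

Emit:
{"api": "apply_moves", "payload": {"series": [{"grip": 0.5,"slide": [0.031,0,-0.0256],"dr": [0,0,0]},{"grip": 0.3,"slide": [0.031,0,-0.0256],"dr": [0,0,0]},{"grip": 0,"slide": [0.031,0,-0.0256],"dr": [0,0,0]},{"grip": 0,"slide": [0.031,0,-0.0256],"dr": [0,0,0]},{"grip": 0,"slide": [0.031,0,-0.0256],"dr": [0,0,0]},{"grip": 0,"slide": [0.031,0,-0.0256],"dr": [0,0,0]},{"grip": 0,"slide": [0.031,0,-0.0256],"dr": [0,0,0]},{"grip": 0,"slide": [0.031,0,-0.0256],"dr": [0,0,0]}]}}

```text
clock: 16.77
ee_pos: [431.8, 88.4, 149.5]
orientation: [-1.354, 0.948, -0.949]
force: [1.2, -0.5, 0.3]
grip_width: 43.9
```

Emit:
{"api": "apply_moves", "payload": {"series": [{"grip": 0,"slide": [0,0,0],"dr": [0,6.2,0]},{"grip": 0,"slide": [0,0,0],"dr": [0,6.2,0]},{"grip": 0,"slide": [0,0,0],"dr": [0,6.2,0]},{"grip": 0,"slide": [0,0,0],"dr": [0,6.2,0]},{"grip": 0,"slide": [0,0.01,0],"dr": [0,6.2,0]},{"grip": 0,"slide": [0,0.01,0],"dr": [0,0,0]},{"grip": 0,"slide": [0,0,0],"dr": [0,0,0]},{"grip": 0,"slide": [0,0,0],"dr": [0,0,0]}]}}

```text
clock: 17.43
ee_pos: [432.2, 90.1, 129.0]
orientation: [-1.115, 1.347, -1.346]
force: [0.5, -0.8, 0.7]
grip_width: 43.9
```

```bash
python3 - <<'E'
from seg import *
plan(432,74.5,3,-11); im,ci=wsnap('w9'); p,M=pose()
m,s,c=blobs(im,'blue',40)[0]; ys,xs=np.nonzero(m)
for z in (0,10): print(s,c,cv2.minAreaRect(np.array([ray(ci,u,v,z)[:2] for u,v in zip(xs,ys)],np.float32)))
w7=load('w7'); b=blobs(w7[0],'blue',40)[0]; print(tri([(w7[1],*b[2]),(ci,*c)]))
E
```

```text
now [432.2  90.1 129. ] jaw -10.8 tooly [-0.001 -0.    -1.   ] tool turn y 0.2 or -179.8
total slide [0.0153 0.126  0.0029] in xy-steps 0.4 axes x,z world [-0.191 -0.982  0.   ] [ 0.982 -0.191 -0.001]
[259 173   5  56 169] [261.355  204.2485] ((434.50830078125, 66.34236145019531), (64.03382873535156, 4.50552225112915), 79.42097473144531)
[259 173   5  56 169] [261.355  204.2485] ((434.9479675292969, 69.77306365966797), (61.83689498901367, 4.350963115692139), 79.42098236083984)
(array([433.8456,  53.9107, -27.2975]), np.float64(1.0624942087713736))
```

View pics/w9b.png

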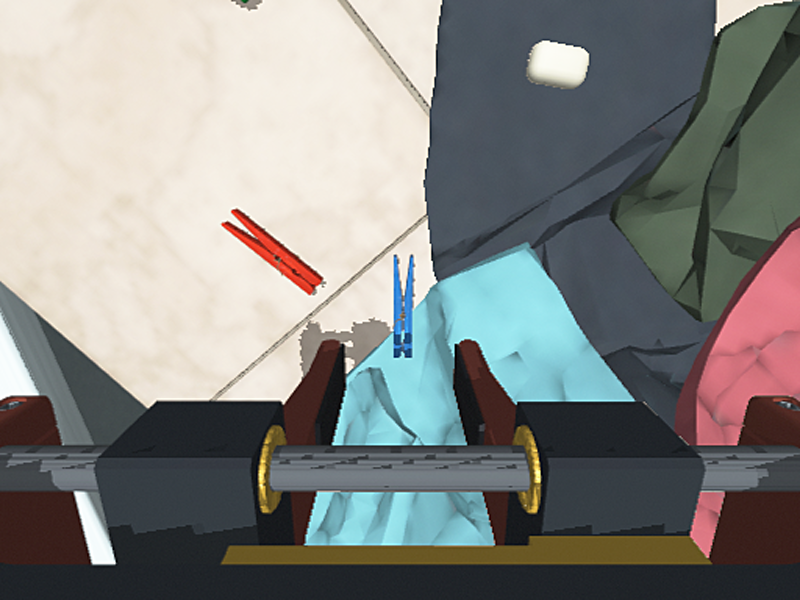

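```bash
python3 - <<'E'
from seg import *
im,ci=load('w9'); s=1.5625
e=[ray(ci,403.3/s,v/s,z) for v,z in((255,8),(357,8))]; print(e, (e[0]+e[1])/2, np.linalg.norm(e[0]-e[1]))
p,M=pose(); c=(e[0]+e[1])/2; a=(e[0]-e[1]);a/=np.linalg.norm(a); g=c+8*a
print(g); plan(g[0],g[1],3.5)
for q in [(p[0],p[1],8)]: print(np.array(proj(ci,q))*s)
w7,c7=load('w7')
# cloth corner near right of peg seen in w9 (437,283),(528,243) and w7 (403,383)?,(481,394)?
print('corner',tri([(ci,528/s,243/s),(c7,481/s,394/s)]),'edge',tri([(ci,437/s,283/s),(c7,403/s,382/s)]))
E
```

```text
[array([439.4286, 110.4657,   8.    ]), array([425.9223,  38.5078,   8.    ])] [432.6754  74.4867   8.    ] 73.21439600227203
[434.1512  82.3494   8.    ]
now [432.6  90.2 129.3] jaw -10.8 tooly [-0.001  0.    -1.   ] tool turn y 0 or 0
total slide [0.0074 0.1258 0.0031] in xy-steps 0.2 axes x,z world [-0.188 -0.982  0.   ] [ 0.982 -0.188 -0.001]
[398.8081 285.9811]
corner (array([514.9666, 108.6335,  32.4272]), np.float64(0.32215661674929247)) edge (array([459.1632,  92.5267,  22.0219]), np.float64(1.9274935526486416))
```

The blue peg at (403,306) lies whole in view, and the cloth edge to its right rises to about 20-30 mm. I'll grip 15 mm towards the free end with a narrow opening and descend in stages.

Emit:
{"api": "apply_moves", "payload": {"series": [{"grip": -0.45,"slide": [0.0005,0.04,0.0031],"dr": [0,0,0]},{"grip": -0.45,"slide": [0,0.035,0],"dr": [0,0,0]},{"grip": -0.45,"slide": [0,0.025,0],"dr": [0,0,0]},{"grip": -0.45,"slide": [0,0,0],"dr": [0,0,0]},{"grip": -0.45,"slide": [0,0,0],"dr": [0,0,0]}]}}

```text
clock: 17.9
ee_pos: [435.1, 89.3, 29.2]
orientation: [-1.115, 1.35, -1.347]
force: [-0.6, 0.1, 0.1]
grip_width: 24.1
```

```bash
python3 - <<'E'
from h import *
im,ci=wsnap('w10'); plan(435.4,89.2,4); print(status.read_state()['grip_width'])
a=cv2.imread('pics/w10.png')[120:384,130:400]; cv2.imwrite('pics/w10c.png',cv2.resize(a,None,fx=2.2,fy=2.2,interpolation=cv2.INTER_CUBIC))
E
```

```text
now [436.1  89.4  30.2] jaw -10.9 tooly [-0.  0. -1.] tool turn y 0 or 0
total slide [ 0.0004  0.0262 -0.0006] in xy-steps 0.0 axes x,z world [-0.19  -0.982 -0.   ] [ 0.982 -0.19  -0.   ]
24.25999337645175
```

View pics/w10c.png

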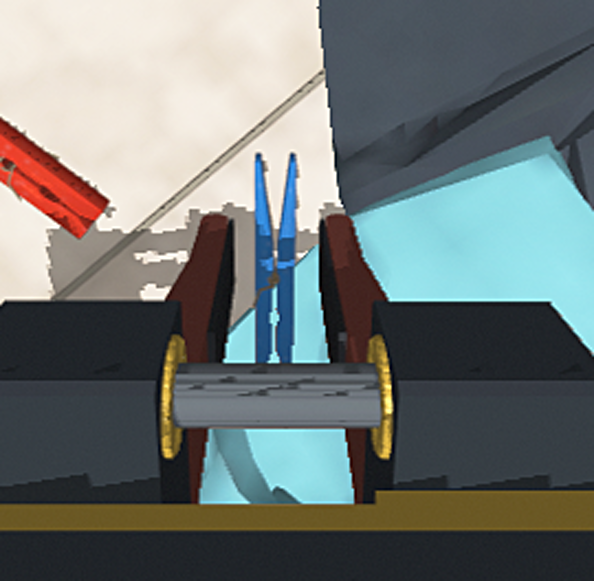

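The peg sits exactly between the fingers (about columns 257-298 inside 233-320 of the crop). Final descent and grip.

Emit:
{"api": "apply_moves", "payload": {"series": [{"grip": -0.45,"slide": [0,0.015,0],"dr": [0,0,0]},{"grip": -0.45,"slide": [0,0.007,0],"dr": [0,0,0]},{"grip": -0.45,"slide": [0,0.003,0],"dr": [0,0,0]},{"grip": -0.45,"slide": [0,0,0],"dr": [0,0,0]}]}}

```text
clock: 18.28
ee_pos: [436.1, 88.9, 5.0]
orientation: [-1.112, 1.349, -1.35]
force: [-0.1, 0.2, 0.2]
grip_width: 24.0
```

Emit:
{"api": "apply_moves", "payload": {"series": [{"grip": -0.8,"slide": [0,0,0],"dr": [0,0,0]},{"grip": -0.8,"slide": [0,0,0],"dr": [0,0,0]},{"grip": -0.8,"slide": [0,0,0],"dr": [0,0,0]},{"grip": -0.8,"slide": [0,0,0],"dr": [0,0,0]}]}}

```text
clock: 18.62
ee_pos: [436.3, 88.9, 5.2]
orientation: [-1.111, 1.349, -1.35]
force: [-1.7, -0.8, 6.8]
grip_width: 14.2
```

Emit:
{"api": "apply_moves", "payload": {"series": [{"grip": -0.8,"slide": [0,-0.015,0],"dr": [0,0,0]},{"grip": -0.8,"slide": [0,-0.04,0],"dr": [0,0,0]},{"grip": -0.8,"slide": [0,-0.04,0],"dr": [0,0,0]},{"grip": -0.8,"slide": [0,-0.03,0],"dr": [0,0,0]},{"grip": -0.8,"slide": [0,0,0],"dr": [0,0,0]}]}}

```text
clock: 19.03
ee_pos: [438.7, 90.1, 134.8]
orientation: [-1.105, 1.344, -1.352]
force: [0.6, 0.2, 1.0]
grip_width: 14.3
```

```bash
python3 - <<'E'
from h import *
s=1.5625; ct=cams.camera_info('top'); c8=load('w8')[1]; c2=load('w2')[1]
for n,p in dict(jugL=(195,178),jugR=(245,150),greenB=(245,128),greenBR=(275,110),spray=(275,103),sprayR=(315,95)).items(): print('top',n,ray(ct,p[0]/s,p[1]/s,0)[:2].round(0))
for p in [(645,205),(648,180),(720,230)]: print('w8',ray(c8,p[0]/s,p[1]/s,0)[:2].round(0))
for p in [(722,195),(722,225),(740,275),(740,325)]: print('w2',ray(c2,p[0]/s,p[1]/s,0)[:2].round(0))
print('w8 jug edge at z=95', ray(c8,645/s,185/s,95)[:2])
plan(572.6,461.9,117,33.7)
E
```

```text
top jugL [615. 581.]
top jugR [661. 504.]
top greenB [699. 506.]
top greenBR [730. 458.]
top spray [742. 459.]
top sprayR [756. 394.]
w8 [650. 498.]
w8 [645. 511.]
w8 [698. 501.]
w2 [638. 514.]
w2 [662. 491.]
w2 [722. 463.]
w2 [768. 420.]
w8 jug edge at z=95 [594.39505408 493.76530914]
now [438.7  90.1 134.8] jaw -11.0 tooly [ 0.008  0.001 -1.   ] tool turn y -44.7 or 135.3
total slide [-0.235   0.0209  0.3175] in xy-steps 9.9 axes x,z world [ 0.555 -0.832 -0.002] [0.832 0.555 0.008]
```

Peg held (14.2 mm). The detergent jug's near face is only about 85 mm beyond the yellow long pocket's centre and the gripper body reaches 89 mm. So I'll stage over the tray, look, and come in tilted and off the pocket's inner side.

Emit:
{"api": "apply_moves", "payload": {"series": [{"grip": -0.8,"slide": [0,0,0],"dr": [0,-6.4,0]},{"grip": -0.8,"slide": [0,0,0],"dr": [0,-6.4,0]},{"grip": -0.8,"slide": [0,0,0],"dr": [0,-6.4,0]},{"grip": -0.8,"slide": [0,0,0],"dr": [0,-6.4,0]},{"grip": -0.8,"slide": [0,0,0],"dr": [0,-6.4,0]},{"grip": -0.8,"slide": [0,0,0],"dr": [0,-6.4,0]},{"grip": -0.8,"slide": [0,0,0],"dr": [0,-6.3,0]}]}}

```text
clock: 19.62
ee_pos: [435.5, 88.7, 129.2]
orientation: [-1.433, 0.762, -0.762]
force: [-0.1, -0.5, -0.4]
grip_width: 14.4
```

Emit:
{"api": "apply_moves", "payload": {"series": [{"grip": -0.8,"slide": [-0.0245,0.002,0.0284],"dr": [0,0,0]},{"grip": -0.8,"slide": [-0.0245,0.002,0.0284],"dr": [0,0,0]},{"grip": -0.8,"slide": [-0.0245,0.002,0.0284],"dr": [0,0,0]},{"grip": -0.8,"slide": [-0.0245,0.002,0.0284],"dr": [0,0,0]},{"grip": -0.8,"slide": [-0.0245,0.002,0.0284],"dr": [0,0,0]},{"grip": -0.8,"slide": [-0.0245,0.002,0.0284],"dr": [0,0,0]},{"grip": -0.8,"slide": [-0.0245,0.002,0.0284],"dr": [0,0,0]},{"grip": -0.8,"slide": [-0.0245,0.002,0.0284],"dr": [0,0,0]},{"grip": -0.8,"slide": [-0.0245,0.002,0.0284],"dr": [0,0,0]},{"grip": -0.8,"slide": [0,0,0],"dr": [0,0,0]},{"grip": -0.8,"slide": [0,0,0],"dr": [0,0,0]}]}}

```text
clock: 20.53
ee_pos: [524.7, 416.5, 110.2]
orientation: [-1.433, 0.765, -0.762]
force: [-0.2, -0.7, 0.1]
grip_width: 14.6
```

```bash
python3 - <<'E'
from h import *
plan(570.9,442.7,80); im,ci=wsnap('w11'); print(status.read_state()['grip_width'])
E
```

```text
now [524.7 416.5 110.2] jaw 33.9 tooly [-0.002  0.    -1.   ] tool turn y 0 or 0
total slide [0.004  0.0301 0.053 ] in xy-steps 1.3 axes x,z world [ 0.557 -0.83  -0.001] [ 0.83   0.557 -0.001]
14.575208164237717
```

View pics/w11b.png

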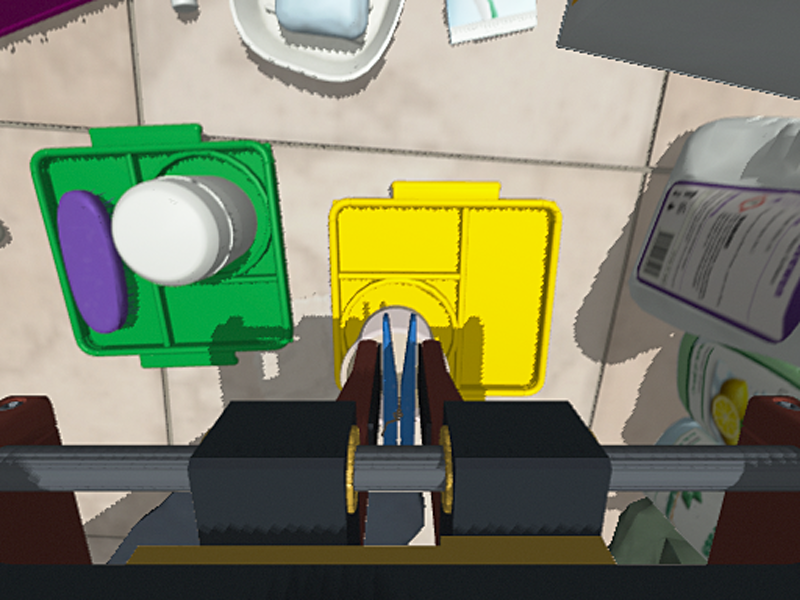

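The brush sits nicely in the green long pocket. The yellow long pocket spans columns 468-552 and the jug edge is near column 635. I'll tilt 12° away from the jug, check the numbers, then move in.

Emit:
{"api": "apply_moves", "payload": {"series": [{"grip": -0.8,"slide": [0,0,0],"dr": [6,0,0]},{"grip": -0.8,"slide": [0,0,0],"dr": [6,0,0]},{"grip": -0.8,"slide": [0,0,0],"dr": [0,0,0]},{"grip": -0.8,"slide": [0,0,0],"dr": [0,0,0]}]}}

```text
clock: 20.92
ee_pos: [525.7, 411.0, 111.4]
orientation: [-1.246, 0.665, -0.824]
force: [0.9, 0.2, -0.1]
grip_width: 14.7
```

```bash
python3 - <<'E'
from h import *
s=1.5625; c11=load('w11')[1]; c8=load('w8')[1]; c2=load('w2')[1]
print('pocket',ray(c11,510/s,297/s,8), ray(c11,510/s,297/s,15))
for v in (290,): 
  for z in(0,20,40): print('jug edge',z,ray(c11,633/s,v/s,z))
print('jug tri label corner', tri([(c11,640/s,272/s),(c8,650/s,178/s)]),'base', tri([(c11,634/s,298/s),(c8,646/s,208/s)]))
plan(561.5,460.4,80); plan(561.5,460.4,19)
E
```

```text
pocket [584.54555898 454.13259179   8.        ] [581.83842681 454.83955518  15.        ]
jug edge 0 [650.9916947  501.55423454   0.        ]
jug edge 20 [638.6127234  500.03845366  20.        ]
jug edge 40 [626.23375211 498.52267278  40.        ]
jug tri label corner (array([642.03796633, 511.79167317,   6.79549729]), np.float64(0.5200568839191009)) base (array([637.08006877, 495.11321735,  27.26077817]), np.float64(1.2615159479139848))
now [525.7 411.  111.4] jaw 33.7 tooly [ 0.173  0.111 -0.979] tool turn y 0 or 0
total slide [-0.0214  0.0425  0.0495] in xy-steps 1.5 axes x,z world [ 0.554 -0.833  0.003] [0.815 0.542 0.206]
now [525.7 411.  111.4] jaw 33.7 tooly [ 0.173  0.111 -0.979] tool turn y 0 or 0
total slide [-0.0216  0.1022  0.037 ] in xy-steps 1.5 axes x,z world [ 0.554 -0.833  0.003] [0.815 0.542 0.206]
```

```bash
python3 - <<'E'
from h import *
s=1.5625; c11=load('w11')[1]
for u,v,z in [(332,205,15),(559,205,15),(546,392,15),(464,210,13),(458,390,13)]: print(u,v,ray(c11,u/s,v/s,z).round(1))
a=np.array([.832,.555]);C=np.array([548.7,428])
for u,v,z in [(332,205,15),(559,205,15),(546,392,15),(464,250,13)]:
    w=ray(c11,u/s,v/s,z)[:2]-C; print('tray-frame -x:',w@a,' -y:',w@np.array([-.555,.832]))
E
```

```text
332 205 [461.7 441.3  15. ]
559 205 [571.1 514.7  15. ]
546 392 [641.8 416.4  15. ]
464 210 [527.3 481.7  13. ]
458 390 [593.7 384.6  13. ]
tray-frame -x: -65.02316849349108  -y: 59.40783846214664
tray-frame -x: 66.76614576261572  -y: 59.754011947051254
tray-frame -x: 71.01970374666205  -y: -61.28968418549391
tray-frame -x: 13.105598450931902  -y: 32.806064949900446
```

Emit:
{"api": "apply_moves", "payload": {"series": [{"grip": -0.8,"slide": [-0.0107,0.0059,0.028],"dr": [0,0,0]},{"grip": -0.8,"slide": [-0.0107,0.0059,0.028],"dr": [0,0,0]},{"grip": -0.8,"slide": [0,0.03,-0.0063],"dr": [0,0,0]},{"grip": -0.8,"slide": [0,0.03,-0.0063],"dr": [0,0,0]},{"grip": -0.8,"slide": [0,0.015,-0.0032],"dr": [0,0,0]},{"grip": -0.8,"slide": [0,0,0],"dr": [0,0,0]},{"grip": -0.8,"slide": [0,0,0],"dr": [0,0,0]}]}}

```text
clock: 21.5
ee_pos: [562.6, 463.1, 34.6]
orientation: [-1.245, 0.667, -0.823]
force: [0.7, 0.6, -0.1]
grip_width: 14.8
```

```bash
python3 - <<'E'
from h import *
plan(561.5,460.4,19); print(status.read_state()['force'],status.read_state()['grip_width'])
im,ci=wsnap('w12')
E
```

```text
now [562.6 463.1  34.6] jaw 33.6 tooly [ 0.172  0.114 -0.979] tool turn y 0 or 0
total slide [ 0.0017  0.0148 -0.0056] in xy-steps 0.1 axes x,z world [ 0.554 -0.833  0.   ] [0.815 0.542 0.206]
[ 0.68682689  0.58729441 -0.10923901] 14.83132137332281
```

View pics/w12b.png

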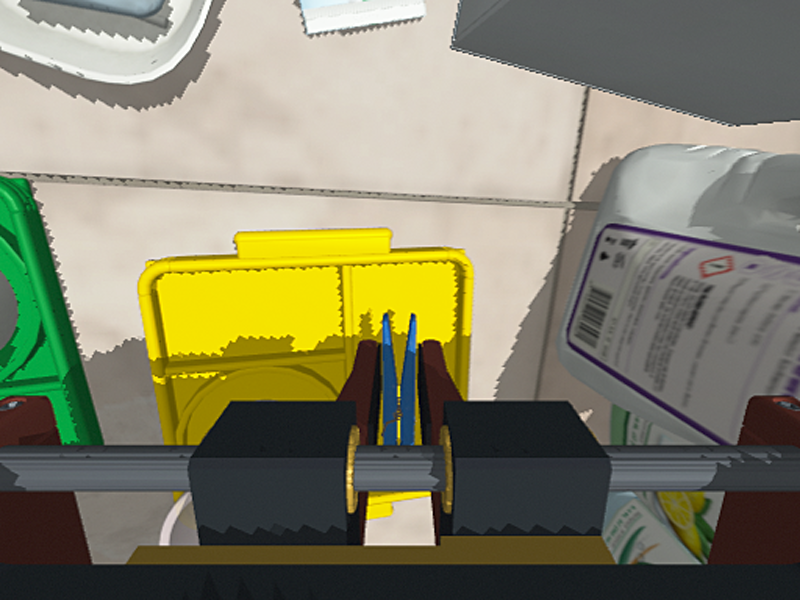

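The peg is inside the long pocket's columns (345-468), near its middle. That is 15 pictures viewed, so I'll rely on numbers from here. Lowering and releasing.

Emit:
{"api": "apply_moves", "payload": {"series": [{"grip": -0.8,"slide": [0.001,0.007,-0.002],"dr": [0,0,0]},{"grip": -0.8,"slide": [0.0007,0.0075,-0.002],"dr": [0,0,0]},{"grip": -0.8,"slide": [0,0,0],"dr": [0,0,0]},{"grip": -0.8,"slide": [0,0,0],"dr": [0,0,0]}]}}

```text
clock: 21.88
ee_pos: [562.3, 461.4, 19.8]
orientation: [-1.244, 0.665, -0.822]
force: [0.5, 0.0, -0.1]
grip_width: 14.4
```

Emit:
{"api": "apply_moves", "payload": {"series": [{"grip": -0.6,"slide": [0,0,0],"dr": [0,0,0]},{"grip": -0.5,"slide": [0,0,0],"dr": [0,0,0]},{"grip": -0.45,"slide": [0,0,0],"dr": [0,0,0]},{"grip": -0.45,"slide": [0,0,0],"dr": [0,0,0]},{"grip": -0.45,"slide": [0,-0.01,0.0021],"dr": [0,0,0]},{"grip": -0.45,"slide": [0,-0.03,0.0063],"dr": [0,0,0]},{"grip": -0.45,"slide": [0,-0.035,0.0074],"dr": [0,0,0]},{"grip": -0.45,"slide": [0,-0.025,0.0053],"dr": [0,0,0]},{"grip": -0.45,"slide": [0,0,-0.035],"dr": [0,0,0]},{"grip": -0.45,"slide": [0,0,-0.035],"dr": [0,0,0]},{"grip": 0,"slide": [0,0,0],"dr": [-6,0,0]},{"grip": 0,"slide": [0,0,0],"dr": [-6,0,0]}]}}

```text
clock: 22.88
ee_pos: [495.5, 417.6, 104.9]
orientation: [-1.451, 0.763, -0.757]
force: [4.0, 2.1, 1.4]
grip_width: 33.8
```

```bash
python3 - <<'E'
from seg import *
im,ci=wsnap('w13')
b=blobs(im,'blue',40)
for m,s,c in b: 
    ys,xs=np.nonzero(m); w=np.array([ray(ci,u,v,14)[:2] for u,v in zip(xs,ys)],np.float32); print('blue',s,c,cv2.minAreaRect(w))
t=snap('top','t13.png'); ct=cams.camera_info('top')
for m,s,c in blobs(t,'blue',15):
    ys,xs=np.nonzero(m); print('top blue',s,cv2.minAreaRect(np.array([ray(ct,u,v,14)[:2] for u,v in zip(xs,ys)],np.float32)))
# soap: contour in w2,w3,w6
C=np.array([548.7,428]);a=np.array([.832,.555]);n=np.array([-.555,.832])
obs=[]
for k,g in dict(w2=(350,163),w3=(332,98),w6=(269,260),w4=(122,325)).items():
    im,ci=load(k); hsv=cv2.cvtColor(im,cv2.COLOR_RGB2HSV); u,v=np.array(g)/1.5625
    x0,y0=int(u)-24,int(v)-24; x0=max(x0,0);y0=max(y0,0); sub=im[y0:y0+48,x0:x0+48].astype(int)
    ref=im[int(v),int(u)].astype(int); msk=(np.abs(sub-ref).sum(2)<55).astype(np.uint8)
    nn,l,st,cc=cv2.connectedComponentsWithStats(msk); i=l[int(v)-y0,int(u)-x0]
    ys,xs=np.nonzero(l==i); 
    for z in (8,14): print(k,z,ref,st[i],cv2.minAreaRect(np.array([ray(ci,p+x0,q+y0,z)[:2] for p,q in zip(xs,ys)],np.float32)))
    obs.append((ci,xs.mean()+x0,ys.mean()+y0))
print('soap tri',tri(obs))
plan(284,309,130,0)
E
```

```text
blue [332 171  20  71 736] [341.2826 209.7283] ((572.0179443359375, 450.03851318359375), (12.776556015014648, 71.55826568603516), 34.3371467590332)
top blue [184 120   6   7  26] ((584.1392822265625, 425.6268310546875), (12.570808410644531, 14.005388259887695), 27.877092361450195)
w2 8 [240 240 226] [ 16  15  16  18 170] ((285.4236145019531, 311.5764465332031), (16.211931228637695, 27.389564514160156), 66.32918548583984)
w2 14 [240 240 226] [ 16  15  16  18 170] ((285.96563720703125, 311.8985595703125), (16.009092330932617, 27.046857833862305), 66.3290786743164)
w3 8 [235 235 221] [ 10   5  29  35 547] ((284.3248291015625, 313.1353759765625), (16.33636474609375, 27.74576187133789), 66.43338775634766)
w3 14 [235 235 221] [ 10   5  29  35 547] ((285.5377197265625, 312.9091796875), (15.989513397216797, 27.156692504882812), 66.43336486816406)
w6 8 [238 237 224] [  8   9  29  32 527] ((284.3945007324219, 310.1698303222656), (16.66386604309082, 28.543689727783203), 65.75370025634766)
w6 14 [238 237 224] [  8   9  29  32 527] ((285.1654052734375, 312.2874755859375), (16.27106475830078, 27.87086296081543), 65.75373077392578)
w4 8 [239 237 224] [  4  10  33  33 579] ((283.075439453125, 307.0663757324219), (16.356857299804688, 27.653343200683594), 64.96228790283203)
w4 14 [239 237 224] [  4  10  33  33 579] ((285.1712341308594, 311.3140563964844), (15.908407211303711, 26.895179748535156), 64.96228790283203)
soap tri (array([285.7357, 312.6666,  15.528 ]), np.float64(0.592187397731203))
now [506.3 423.6 107.6] jaw 33.6 tooly [-0.003 -0.002 -1.   ] tool turn y 33.6 or -146.4
total slide [ 0.1146 -0.0217 -0.2224] in xy-steps 6.3 axes x,z world [-0. -1. -0.] [ 1.     0.    -0.003]
```

The peg check gives centre (572,450), yaw 34°, length 71.6 mm, inside the long pocket. The soap top centre is (285.7,312.7), z 15.5, with its long axis at about 156°. I'll grip it across its length so the fingers fit in the pocket.

Emit:
{"api": "apply_moves", "payload": {"series": [{"grip": 0.25,"slide": [0,-0.03,0],"dr": [0,0,0]},{"grip": 0.25,"slide": [-0.0043,0,-0.035],"dr": [0,0,0]},{"grip": 0.25,"slide": [-0.0043,0,-0.035],"dr": [0,0,0]},{"grip": 0.25,"slide": [-0.0043,0,-0.035],"dr": [0,0,0]},{"grip": 0.25,"slide": [-0.0043,0,-0.035],"dr": [0,0,0]},{"grip": 0.25,"slide": [-0.0043,0,-0.035],"dr": [0,0,0]},{"grip": 0.25,"slide": [-0.0043,0,-0.035],"dr": [0,0,0]},{"grip": 0.25,"slide": [-0.0043,0,-0.035],"dr": [0,0,0]}]}}

```text
clock: 23.65
ee_pos: [283.6, 312.8, 138.0]
orientation: [-1.428, 0.765, -0.768]
force: [-0.8, 0.1, 0.6]
grip_width: 54.7
```

Emit:
{"api": "apply_moves", "payload": {"series": [{"grip": 0.25,"slide": [0,0,0],"dr": [0,6.4,0]},{"grip": 0.25,"slide": [0,0,0],"dr": [0,6.4,0]},{"grip": 0.25,"slide": [0,0,0],"dr": [0,6.4,0]},{"grip": 0.25,"slide": [0,0,0],"dr": [0,6.4,0]},{"grip": 0.25,"slide": [0,0.005,0],"dr": [0,6.4,0]},{"grip": 0.25,"slide": [0,0.005,0],"dr": [0,6.4,0]},{"grip": 0.25,"slide": [0,0.01,0],"dr": [0,6.4,0]},{"grip": 0.25,"slide": [0,0.01,0],"dr": [0,6.4,0]},{"grip": 0.25,"slide": [0,0.01,0],"dr": [0,6.4,0]},{"grip": 0.25,"slide": [0,0,0],"dr": [0,0,0]},{"grip": 0.25,"slide": [0,0,0],"dr": [0,0,0]}]}}

```text
clock: 24.57
ee_pos: [284.6, 313.5, 98.0]
orientation: [-0.983, 1.507, -1.506]
force: [0.2, -0.2, 0.2]
grip_width: 54.2
```

```bash
python3 - <<'E'
from seg import *
plan(285.7,312.7,4,-24); im,ci=wsnap('w14')
u,v=proj(ci,[285.7,312.7,15]); print(u,v)
x0,y0=int(u)-40,int(v)-40; ref=im[int(v),int(u)].astype(int); sub=im[y0:y0+80,x0:x0+80].astype(int)
l=cv2.connectedComponents((np.abs(sub-ref).sum(2)<55).astype(np.uint8))[1]; ys,xs=np.nonzero(l==l[40,40])
for z in(8,15): print(ref,len(xs),cv2.minAreaRect(np.array([ray(ci,p+x0,q+y0,z)[:2] for p,q in zip(xs,ys)],np.float32)))
E
```

```text
now [284.6 313.5  98. ] jaw -23.7 tooly [ 0.001  0.001 -1.   ] tool turn y 0.3 or -179.7
total slide [0.0004 0.094  0.0013] in xy-steps 0.0 axes x,z world [-0.407 -0.914 -0.001] [ 0.914 -0.407  0.001]
256.1982140578603 194.63085604058074
[243 243 229] 507 ((285.1190185546875, 310.59375), (16.90754508972168, 29.2919979095459), 66.27803802490234)
[243 243 229] 507 ((285.9717712402344, 312.6387023925781), (16.43909454345703, 28.480432510375977), 66.27799224853516)
```

Near view confirms (286,312.6) and the orientation. Descend and grip.

Emit:
{"api": "apply_moves", "payload": {"series": [{"grip": 0.25,"slide": [0.0004,0.035,0.001],"dr": [0,0,0]},{"grip": 0.25,"slide": [0,0.03,0],"dr": [0,0,0]},{"grip": 0.25,"slide": [0,0.02,0],"dr": [0,0,0]},{"grip": 0.25,"slide": [0,0.009,0],"dr": [0,0,0]},{"grip": 0.25,"slide": [0,0,0],"dr": [0,0,0]},{"grip": -0.5,"slide": [0,0,0],"dr": [0,0,0]},{"grip": -0.5,"slide": [0,0,0],"dr": [0,0,0]},{"grip": -0.5,"slide": [0,0,0],"dr": [0,0,0]},{"grip": -0.5,"slide": [0,0,0],"dr": [0,0,0]},{"grip": -0.5,"slide": [0,0,0],"dr": [0,0,0]},{"grip": -0.5,"slide": [0,0,0],"dr": [0,0,0]}]}}

```text
clock: 25.53
ee_pos: [286.0, 312.9, 4.5]
orientation: [-0.979, 1.509, -1.509]
force: [-0.4, -1.2, 8.4]
grip_width: 31.6
```

Emit:
{"api": "apply_moves", "payload": {"series": [{"grip": -0.5,"slide": [0,-0.015,0],"dr": [0,0,0]},{"grip": -0.5,"slide": [0,-0.035,0],"dr": [0,0,0]},{"grip": -0.5,"slide": [0,-0.035,0],"dr": [0,0,0]},{"grip": -0.5,"slide": [0,-0.035,0],"dr": [0,-5.4,0]},{"grip": -0.5,"slide": [0,0,0],"dr": [0,-6.5,0]},{"grip": -0.5,"slide": [0,0,0],"dr": [0,-6.5,0]},{"grip": -0.5,"slide": [0,0,0],"dr": [0,-6.5,0]},{"grip": -0.5,"slide": [0,0,0],"dr": [0,-6.5,0]},{"grip": -0.5,"slide": [0,0,0],"dr": [0,-6.5,0]},{"grip": -0.5,"slide": [0,0,0],"dr": [0,-6.5,0]},{"grip": -0.5,"slide": [0,0,0],"dr": [0,-6.5,0]},{"grip": -0.5,"slide": [0,0,0],"dr": [0,-6.5,0]}]}}

```text
clock: 26.53
ee_pos: [285.5, 312.0, 123.9]
orientation: [-1.432, 0.764, -0.765]
force: [-0.5, 0.3, -0.7]
grip_width: 31.8
```

```bash
python3 - <<'E'
from h import *
plan(504.6,445.4,125,33.7); print(status.read_state()['grip_width'])
E
```

```text
now [285.5 312.  123.9] jaw 33.8 tooly [ 0.001 -0.    -1.   ] tool turn y 0.1 or -179.9
total slide [ 0.0106 -0.001   0.2563] in xy-steps 6.4 axes x,z world [ 0.555 -0.832  0.001] [0.832 0.555 0.001]
31.765131905299732
```

Emit:
{"api": "apply_moves", "payload": {"series": [{"grip": -0.5,"slide": [0.0015,0,0.0366],"dr": [0,0,0]},{"grip": -0.5,"slide": [0.0015,0,0.0366],"dr": [0,0,0]},{"grip": -0.5,"slide": [0.0015,0,0.0366],"dr": [0,0,0]},{"grip": -0.5,"slide": [0.0015,0,0.0366],"dr": [0,0,0]},{"grip": -0.5,"slide": [0.0015,0,0.0366],"dr": [0,0,0]},{"grip": -0.5,"slide": [0.0015,0,0.0366],"dr": [0,0,0]},{"grip": -0.5,"slide": [0.0015,0,0.0366],"dr": [0,0,0]},{"grip": -0.5,"slide": [0,0,0],"dr": [0,0,0]},{"grip": -0.5,"slide": [0,0,0],"dr": [0,0,0]}]}}

```text
clock: 27.28
ee_pos: [505.8, 445.0, 122.8]
orientation: [-1.43, 0.771, -0.769]
force: [-0.2, -0.2, -0.2]
grip_width: 31.5
```

```bash
python3 - <<'E'
from seg import *
plan(504.6,445.4,45,33.7); print(status.read_state()['grip_width'])
im,ci=wsnap('w15'); C=np.array([548.7,428]);a=np.array([.832,.555]);n=np.array([-.555,.832])
m,s,c=blobs(im,'yellow',400)[0]; cn,_=cv2.findContours(m.astype(np.uint8),cv2.RETR_EXTERNAL,cv2.CHAIN_APPROX_NONE); cn=max(cn,key=cv2.contourArea)[:,0]
w=np.array([ray(ci,u,v,15)[:2] for u,v in cn])-C; print(s,'x',(w@a).min(),(w@a).max(),'y',(w@n).max(), 'upper lip incl')
E
```

```text
now [505.8 445.  122.8] jaw 33.4 tooly [-0.001  0.    -1.   ] tool turn y -0.3 or 179.7
total slide [-0.0009  0.0778 -0.0008] in xy-steps 0.0 axes x,z world [ 0.555 -0.832 -0.001] [ 0.832  0.555 -0.001]
31.48971234064133
[ 213  150  138  107 9346] x -68.16128571169382 68.63729147404212 y 74.72241563548134 upper lip incl
```

Emit:
{"api": "apply_moves", "payload": {"series": [{"grip": -0.5,"slide": [-0.0009,0.035,-0.0008],"dr": [0,0,0]},{"grip": -0.5,"slide": [0,0.035,0],"dr": [0,0,0]},{"grip": -0.5,"slide": [0,0.02,0],"dr": [0,0,0]},{"grip": -0.5,"slide": [0,0.012,0],"dr": [0,0,0]},{"grip": -0.5,"slide": [0,0.006,0],"dr": [0,0,0]},{"grip": -0.5,"slide": [0,0.003,0],"dr": [0,0,0]},{"grip": -0.5,"slide": [0,0,0],"dr": [0,0,0]},{"grip": -0.5,"slide": [0,0,0],"dr": [0,0,0]}]}}

```text
clock: 28.0
ee_pos: [504.1, 445.7, 14.0]
orientation: [-1.429, 0.768, -0.769]
force: [-0.8, 0.2, -0.4]
grip_width: 31.7
```

Emit:
{"api": "apply_moves", "payload": {"series": [{"grip": -0.5,"slide": [0,0.002,0],"dr": [0,0,0]},{"grip": -0.3,"slide": [0,0,0],"dr": [0,0,0]},{"grip": -0.2,"slide": [0,0,0],"dr": [0,0,0]},{"grip": -0.14,"slide": [0,0,0],"dr": [0,0,0]},{"grip": -0.14,"slide": [0,0,0],"dr": [0,0,0]},{"grip": -0.14,"slide": [0,-0.01,0],"dr": [0,0,0]},{"grip": -0.14,"slide": [0,-0.035,0],"dr": [0,0,0]},{"grip": -0.14,"slide": [0,-0.035,0],"dr": [0,0,0]},{"grip": -0.14,"slide": [0,-0.04,0],"dr": [0,0,0]},{"grip": -0.14,"slide": [0,-0.04,0],"dr": [0,0,0]},{"grip": -0.14,"slide": [0,-0.04,0],"dr": [0,0,0]}]}}

```text
clock: 28.92
ee_pos: [503.2, 445.0, 213.3]
orientation: [-1.43, 0.769, -0.768]
force: [1.7, -0.2, 0.2]
grip_width: 38.1
```

```bash
python3 - <<'E'
from h import *
plan(440,330,300)
E
```

```text
now [503.2 445.  213.3] jaw 33.5 tooly [ 0.  0. -1.] tool turn y 0 or 0
total slide [ 0.061  -0.0867 -0.1161] in xy-steps 3.3 axes x,z world [ 0.552 -0.834 -0.   ] [0.834 0.552 0.   ]
```

```bash
python3 - <<'E'
from h import *
wsnap('w16')
E
```

Emit:
{"api": "apply_moves", "payload": {"series": [{"grip": -0.14,"slide": [0.0162,-0.006,-0.028],"dr": [0,0,0]},{"grip": -0.14,"slide": [0.0162,-0.006,-0.028],"dr": [0,0,0]},{"grip": -0.14,"slide": [0.0162,-0.006,-0.028],"dr": [0,0,0]},{"grip": -0.14,"slide": [0.0162,-0.006,-0.028],"dr": [0,0,0]},{"grip": -0.14,"slide": [0.0162,-0.006,-0.028],"dr": [0,0,0]},{"grip": -0.14,"slide": [0,0,0],"dr": [0,0,0]},{"grip": -0.14,"slide": [0,0,0],"dr": [0,0,0]}]}}

```text
clock: 29.55
ee_pos: [431.9, 298.8, 241.6]
orientation: [-1.429, 0.769, -0.773]
force: [-0.0, -0.3, 0.1]
grip_width: 37.7
```

```bash
python3 - <<'E'
from seg import *
im,ci=wsnap('w17'); O={}
C=np.array([548.7,428]);a=np.array([.832,.555]);n=np.array([-.555,.832])
for k in ['w13','w16','w17']:
    im,c_=load(k)
    for col in ['blue','purple','red']:
        b=blobs(im,col,60)
        if b:
            m,s,c=b[0]; ys,xs=np.nonzero(m); rc=cv2.minAreaRect(np.array([ray(c_,u,v,{'blue':17,'purple':24,'red':10}[col])[:2] for u,v in zip(xs,ys)],np.float32))
            print(k,col,s,rc); O.setdefault(col,[]).append((c_,*c))
for k,v in O.items():
    if len(v)>1: print(k,tri(v))
a=cv2.imread('pics/w17.png')[20:300,180:480]; cv2.imwrite('pics/w17c.png',cv2.resize(a,None,fx=2.1,fy=2.1,interpolation=cv2.INTER_CUBIC))
E
```

```text
w13 blue [332 171  20  71 736] ((570.6179809570312, 450.4396667480469), (12.625088691711426, 70.70975494384766), 34.3371696472168)
w13 purple [  65  140   43   90 2793] ((363.7854309082031, 335.5894775390625), (33.3538703918457, 84.77994537353516), 35.0991096496582)
w16 blue [295 167  10  50 305] ((571.2677001953125, 449.96337890625), (11.972299575805664, 69.04081726074219), 34.26870346069336)
w16 purple [ 103  148   29   63 1248] ((361.524658203125, 333.5729675292969), (31.214397430419922, 83.500244140625), 35.85917282104492)
w16 red [ 50 266  11  19 107] ((343.64288330078125, 140.2965545654297), (9.23719596862793, 31.21084976196289), 37.026798248291016)
w17 blue [393 100  17  53 524] ((569.3767700195312, 449.2559814453125), (15.50905704498291, 69.31275939941406), 34.3306999206543)
w17 purple [ 216   78   23   67 1243] ((364.0086669921875, 337.2724914550781), (28.38104820251465, 83.53767395019531), 34.371368408203125)
w17 red [144 204  18  44 349] ((355.8355712890625, 130.18438720703125), (14.758476257324219, 72.38444519042969), 37.805419921875)
blue (array([570.0284, 448.6023,  20.9412]), np.float64(2.7235765681696145))
purple (array([363.2734, 338.5527,  27.9243]), np.float64(1.656617493361171))
red (array([350.0423, 134.1401,   9.8896]), np.float64(7.647826445308601))
```

View pics/w17b.png

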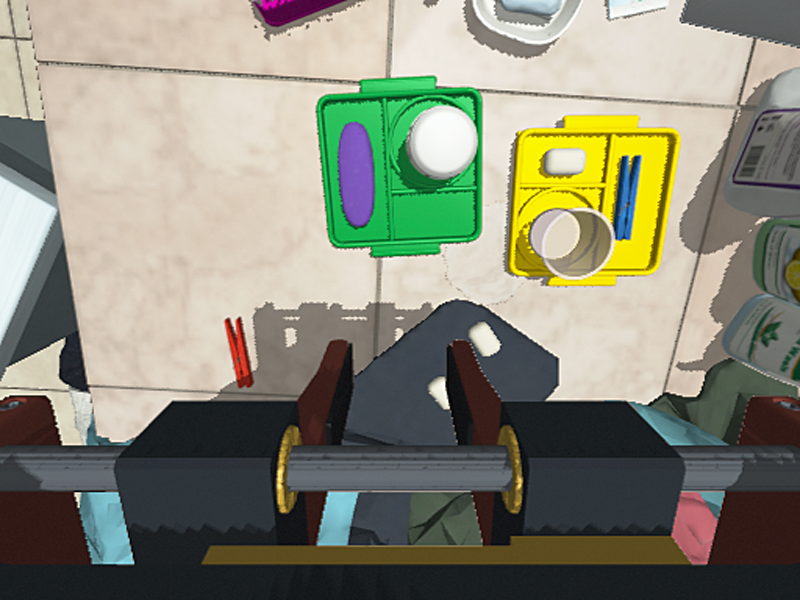

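Last picture (16th) shows the green tray with the pot at (443,142) and brush at (357,175) in their pockets. The yellow tray has the soap at (565,160), the cup at (565,240) standing upright, and the blue peg at (628,197). The red peg at (240,352) and the look-alikes are where they were, and the gripper is clear of everything. Handing in.

```bash
python3 -c "
from h import *
print(sign_off(), status.read_state()['clock'])"
```

```text
the job is handed in; nothing more can be done
the job is handed in; nothing more can be done
```

Both kits are made up and handed in at about 30 s on the robot's clock. I placed the pot, brush, cup, blue peg and soap in that order; the soap was the bar nearest the base.

**Last checks**
- **Placement:** the final wrist picture shows all five items inside their pockets, with the pot and cup upright. The gripper was well clear.
- **Brush:** its top measured 27.9 mm, against 28 expected if it sits on the pocket floor.
- **Blue peg:** it lies lengthwise, about 10 mm off the rib. Its top measured 20.9 mm against 18 expected, but the views disagreed by 2.7 mm, so I took this as noise. I released it with the gripper tilted 12° to clear the detergent jug, so it dropped about 6 mm.
- **Soap, cup and pot:** I checked these by eye in the last picture, not by measured height.
- **Red peg:** it reads within about 3 mm of its first position with the same angle, so it did not move. One partly hidden view read about 16 mm off, and I discounted it.

**Forces:** the highest I saw was about 13 N. That came on the first pot grip, which was too high on the lid, so I gripped it again lower.

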